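Drive a dowel pin out of a block on a sloping drift stand

ROBOT

A 6-joint arm with a two-finger parallel gripper is mounted at the origin on a cart in front of the work surface, level with it; the furniture and walls round the work are solid. World frame = base frame: x ahead of the robot, y to its left, z up, the work surface at z = 0. Lengths are in m, angles in degrees, forces in N, time in s.
With the tool pointing down it reaches from about 0.4 to 0.825 m from the base axis. Payload 7 kg.
Tool frame: the origin (TCP) lies midway between the tips of the shut fingers; the grasp point (between the pads) lies 19 mm behind it; z points along the fingers, y is the line along which they close (so a half turn about z gives the same grasp; the last joint's range is limited). The gripper opens to 88 mm and grips with 3 to 60 N. Pads are 19 mm wide; open, the fingers measure 130 mm over their backs; the gripper's body (78 mm by 193 mm) begins 47 mm behind the grasp point.
Start: joints at [82.741, 20.546, 0.682, 0, -70.136, -16.507], TCP at [0.272, 0.618, 0.191] pointing down, gripper open.
Joint ranges: [-176.03, 176.03], [-82.01, 121.73], [-58.28, 71.71], [-173.87, 95.51], [-174.79, -0.11], [-173.66, 173.66]. Speed limits (degrees/s): [136.94, 136.94, 172.46, 180, 180, 180].

INTERFACE

Orientations are given as [roll, pitch, yaw] about the fixed x, y, z axes, in that order (R = Rz(yaw) Ry(pitch) Rx(roll)).
In Python, from plant import ctrl gives the robot as it stands. The module is installed in compiled form; this text tells all that it offers.
- The arm moves only by the tool play_rows, never from a script. Its argument "commands" is a list that holds one entry, the list of rows, each a list of 7 numbers: the turn, a rotation vector about the tool's x, y, z in rad, then the shift along the tool's x, y, z in cm, then the finger opening in cm, from 0 to 8.76. In form: [[[ax, ay, az, x, y, z, grip], ...]]. A call has 1 to 8 rows; each row is the pose to reach, as a shift and turn from the pose commanded when the call began, along the tool's axes at that moment; what a row does not reach only later rows make up. A row lasts 1/12 s, in which the tool goes at most 41.7 mm and 7.16 degrees, less where a joint would pass 70% of its speed; a pose out of reach is approached as far as the arm can. A call with a gripper value outside its range is refused whole. The fingers move at their own pace and stop on an object; the grip force is fixed at half the most. Time passes only in rows, so rows that repeat a pose let the fingers close. It gives the time, the measured TCP pose, the force, the opening and the grip force at its end, in the units of the state.
- ctrl.get_obs(): the state, without advancing time (a new reading comes with each control period).
- ctrl.snapshot(name): name is "scene" or "side" or "wrist"; returns a dict with "color" (480x640x3 uint8, red, green, blue), "camera_matrix" (3x3 intrinsics, pixels), "origin" and "rotation" of the camera in the world; the wrist camera has in their place "hand_eye" (4x4, takes a point from camera to tool coordinates, whose origin is the TCP and whose axes are the flange's). Camera axes: x right, y down, z forward; pixel columns grow to the right and rows downward; lengths in m; the calibration is good to about 2 mm. A picture is of the moment at which its call begins: read the wrist's pose just before it. There is no depth.
- ctrl.close_job(): hands the job in; it is judged then, once.
Trained networks look in a picture, given as the dict that the camera call returned (one of the last four; its "shot" number tells which), for a name from the list of things; names that differ only in an ending like _2 or _b are one class to them, and where a whole thing is asked for, a point or a joint stands for the part that bears it (a point fixed in the world has none). Each returns a list of dicts, best first, with "conf" (0 to 1); they miss things now and then, are a little off and sometimes report something else, mostly with a low value. They report only what shows in the picture. A call takes as long as a camera call.
- ctrl.find_in(picture, name): "bbox" ([left, top, width, height] in pixels, round what is visible of it).
The state is a dict: "clock": time; "joint_pos": joint angles; "qvel": joint speeds; "tau": joint torques, N m; "tool_pos": TCP position; "orientation": TCP orientation; "force": force on the tool from outside, world axes, zero at the start; "moment": the same for the moment, N m; "opening": finger opening in m; "gripper_force": force on a finger pad.
Only numpy, scipy, OpenCV 4.12 (cv2) and the standard library are available. Lean on these libraries where they do the work, as an engineer would, in place of code of your own. Each camera call takes 0.05 s, during which the arm holds its last target. There are 200 camera calls.

TASK

Slide the aluminium block, its bore square to the bed, down the sloping bed of the drift stand, over the spring catch, until it rests between end stop and catch and the catch has clicked up behind it. Then take the slim drift, push it down through the bore from the upper side to drive the tight dowel pin out into the tray under the bed, and stand the slim drift back in the rack. Leave the stout drift, the drinks bottle, the spool and the cork block alone; the block stays caught in the stand.

Things in the scene. Friction and masses are not known exactly. Their poses are not given: they have to be found in the camera images.
- stand: Fixed steel drift stand. Origin: on the bench under the middle of the bed's window; x points to the high end of the bed, z up. Base 190 x 116 mm (x -67 to 123 mm), with a catch tray on it: inside x -52 to 108, y -45 to 45 mm, floor at z 8 mm, walls 36 mm high (rear wall 50 mm).
- bed: The stand's sloping bed, 6 mm thick, 105 mm up. Origin: on its upper face at the middle of its 28 x 28 mm window, where the block's underside centre belongs; x up the slope, y across, z square to it (35 degrees from vertical). Runs from x -40 to 112 mm. End stop at the low end: face at x -31, 14 mm high. Side rails: see entry.
- catch (a joint): Spring catch in the middle of the bed, 24 mm wide: steps up 6 mm out of the bed, its square face (to the low end) at x 31.5 mm, from x 36.5 mm a ramp falls to bed level at x 52 mm in the bed frame. Value: how far it is pressed into the bed in m, 0 up, 0.006 flush with the bed, which takes about 5 N.
- block: Loose aluminium block 60 (x) x 44 (y) x 36 (z) mm, about 0.25 kg, same either way round. Origin: centre of its underside. Bore 13 mm wide along z through its middle; between z 11 and 25 mm two spring grips that clasp the pin narrow it to 11 mm across x. In its place x (or -x) and z lie along those of the bed, with 2.5 mm play between stop and catch.
- pin: Steel dowel pin 12 mm across, 28 mm long, tight in the block's bore; origin at its middle, z along it. At the start its upper end is 5 mm below the block's top face, its lower end 3 mm above the underside. To move it takes 8 to 18 N; it comes free when its upper end has passed about z 11 mm of the block and falls through the window into the tray.
- slim_drift: Steel drift with a slim round rod, loose, 0.15 kg, 106 mm long. Origin at the tip, z along the rod to the handle. Rod 8 mm across from z 0 to 55 mm, collar 30 mm across from 55 to 61 mm, square handle 22 x 22 mm (sides along its x and y) from 61 to 106 mm. Stands in the rack, tip down, collar on the rack's top.
- stout_drift: The other drift, as long, with a rod 15 mm across (too thick for the bore), collar 38 mm and square handle 30 x 30 mm. To be left in the rack.
- rack: Fixed open wooden rack 50 (x) x 150 (y) x 62 (z) mm, a 12 mm top board on two end legs, origin at the centre of its underside. Two square holes 19 x 19 mm through the top board at y -37.5 and +37.5 mm; which drift stands in which varies.
- bottle: Upright clear plastic drinks bottle with a blue cap, 65 mm across, 207 mm high, origin at the centre of its underside. Bystander.
- spool: Wooden spool of cream thread, 44 mm across, 45 mm high, origin at the centre of its underside. Bystander.
- cork_block: Cork sanding block 45 x 75 x 30 mm, origin at the centre of its underside. Bystander.
- slim_drift_tip (a point): The tip of the slim drift's rod, at the body's origin.
- entry (a point): Point on the bed's face at x 84 mm of the bed, near its high end, where the block's underside centre can be set down above the catch. Side rails 8 mm high guide the block: 47 mm apart from x -40 to 54 mm of the bed, flaring to about 60 mm apart at x 107.

How it is judged (in metres and radians):
On the way, in this order (a step that is already met when the one before it is completed fails the run):
1. the block, on the bed, rides over the spring catch and presses it down (value of joint catch above 0.0015 m and x of block in the frame of bed between 0.004 and 0.09 m and y of block in the frame of bed between -0.006 and 0.006 m), for 0.05 s.
2. the block rests between stop and catch, the catch has sprung up behind it (x of block in the frame of bed between -0.004 and 0.004 m and y of block in the frame of bed between -0.004 and 0.004 m and z of block in the frame of bed below 0.003 m and angle between the z axis of block and the z axis of bed, either way round below 0.06 rad and value of joint catch below 0.0015 m and z of pin in the frame of block between 0.01 and 0.03 m), for 0.2 s.
3. the slim drift in the bore drives the pin, block still caught (x of block in the frame of bed between -0.004 and 0.004 m and y of block in the frame of bed between -0.004 and 0.004 m and z of block in the frame of bed below 0.003 m and angle between the z axis of block and the z axis of bed, either way round below 0.06 rad and value of joint catch below 0.0015 m and z of slim_drift_tip in the frame of block below 0.024 m and x of slim_drift_tip in the frame of block between -0.006 and 0.006 m and y of slim_drift_tip in the frame of block between -0.006 and 0.006 m and z of pin in the frame of block below 0.01 m and contact force between slim_drift and pin above 1 N), for 0.05 s.
At the end, for the whole second after the job is handed in: Pin at rest in the tray; block within 4 mm of its place on the bed, flat on it (3 mm), catch up (under 1.5 mm pressed); slim drift standing tip down in the rack within 8 degrees of vertical, collar on the rack top (3 mm); stout drift within 20 mm and bystanders within 30 mm of their starts (x of block in the frame of bed between -0.004 and 0.004 m and y of block in the frame of bed between -0.004 and 0.004 m and z of block in the frame of bed below 0.003 m and angle between the z axis of block and the z axis of bed, either way round below 0.06 rad and value of joint catch below 0.0015 m and x of pin in the frame of stand between -0.052 and 0.108 m and y of pin in the frame of stand between -0.045 and 0.045 m and z of pin in the frame of stand below 0.032 m and linear speed of each of pin, slim_drift below 0.02 m/s and angle between slim_drift's own z axis and vertical below 0.14 rad and z of slim_drift_tip in the frame of rack between 0.002 and 0.01 m and x of slim_drift_tip in the frame of rack between -0.012 and 0.012 m and y of slim_drift_tip in the frame of rack between -0.06 and 0.06 m); the robot touches nothing.
It fails at once if the stout drift moved more than 20 mm (distance of stout_drift from where it was at the start of the episode above 0.02 m).
It fails at once if the drinks bottle moved more than 30 mm (distance of bottle from where it was at the start of the episode above 0.03 m).
It fails at once if the spool moved more than 30 mm (distance of spool from where it was at the start of the episode above 0.03 m).
It fails at once if the cork block moved more than 30 mm (distance of cork_block from where it was at the start of the episode above 0.03 m).
It also fails if it takes over 72 s, if anything falls off the work surface, if the arm or the gripper's body presses on something with over 40 N, if the wrist force passes 120 N, or if a joint passes its speed limit or range.

## Working session

There is one attempt and no reset: what is moved stays moved. The work goes in short steps, Python scripts to look and compute and a tool call to move; the robot and the scene stay as the last step left them, time stands still between calls to the robot, and variables do not carry over. Pictures are saved under pics/ and viewed, at most 10 in all, crops included, and the job is handed in when it is done.

Besides the shell and the picture viewer there is one more tool, called as name([rows], argument=value, ...), one row to a line, values as JSON. play_rows: Moves the arm, as the interface text tells. Its arguments: {"type":"object","properties":{"commands":{"type":"array","items":{"type":"array","items":{"type":"array","items":{"type":"number"}}}}},"required":["commands"]}

```bash
mkdir -p pics
python3 - <<'E'
from plant import ctrl
import cv2,numpy as np,pickle
o=ctrl.get_obs();print({k:o[k] for k in('clock','tool_pos','orientation','opening')})
for n in('scene','side'):
    s=ctrl.snapshot(n);pickle.dump(s,open(n+'.pkl','wb'))
    cv2.imwrite(f'pics/{n}0.png',s['color'][:,:,::-1])
    print(n,np.round(s['camera_matrix'],1).tolist(),np.round(s['origin'],3),np.round(s['rotation'],3).tolist())
    for t in['stand','bed','block','slim_drift','stout_drift','rack','bottle','spool','cork_block','pin']:
        print(t,[(r['bbox'],round(r['conf'],2)) for r in ctrl.find_in(s,t)[:2]])
E
```

```text
{'clock': 0.0, 'tool_pos': array([0.27183779, 0.61725667, 0.19032713]), 'orientation': array([ 1.79907175e+02, -7.07466721e-03, -2.37726154e+01]), 'opening': 0.08722249276584387}
scene [[595.6, 0.0, 320.9], [0.0, 595.6, 235.1], [0.0, 0.0, 1.0]] [-0.211 -0.779  0.65 ] [-116.047, 0.691, -43.822]
stand [([274.9, 206.5, 109.4, 101.3], 0.85), ([212.2, 277.3, 41.4, 29.0], 0.21)]
bed [([291.0, 204.9, 74.2, 65.0], 0.81)]
block [([172.7, 233.0, 30.9, 22.7], 0.56)]
slim_drift [([408.1, 279.3, 17.1, 47.5], 0.87)]
stout_drift [([430.6, 296.5, 22.1, 57.4], 0.94)]
rack [([393.1, 294.1, 67.5, 78.9], 0.7), ([270.2, 161.6, 31.4, 85.4], 0.61)]
bottle [([269.4, 161.8, 33.5, 85.1], 0.62), ([211.2, 275.4, 37.7, 28.3], 0.27)]
spool []
cork_block [([210.6, 275.6, 41.4, 28.2], 0.84)]
pin []
side [[489.1, 0.0, 320.8], [0.0, 489.1, 245.4], [0.0, 0.0, 1.0]] [ 0.382 -0.805  0.689] [-124.648, -0.296, -8.574]
stand [([289.9, 222.8, 92.1, 96.2], 0.77)]
bed [([304.0, 223.1, 69.7, 54.4], 0.67)]
block [([257.7, 199.2, 27.9, 20.2], 0.93)]
slim_drift [([300.8, 225.2, 69.3, 52.4], 0.67), ([352.2, 328.6, 18.7, 26.8], 0.6)]
stout_drift [([344.3, 359.9, 22.7, 35.8], 0.59)]
rack [([335.1, 329.0, 46.7, 101.9], 0.57)]
bottle [([339.3, 159.8, 29.8, 78.8], 0.79)]
spool [([371.9, 321.8, 24.2, 34.6], 0.64), ([298.7, 222.3, 72.3, 56.0], 0.38)]
cork_block [([246.5, 247.2, 25.0, 29.7], 0.88)]
pin []
```

Run:
```python
import cv2
a=cv2.imread('pics/scene0.png')[150:390,150:470];cv2.imwrite('pics/sc.png',cv2.resize(a,None,fx=2.5,fy=2.5,interpolation=3))
a=cv2.imread('pics/side0.png')[150:440,230:410];cv2.imwrite('pics/si.png',cv2.resize(a,None,fx=2,fy=2,interpolation=3))
```

```text
(no output)
```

View pics/sc.png

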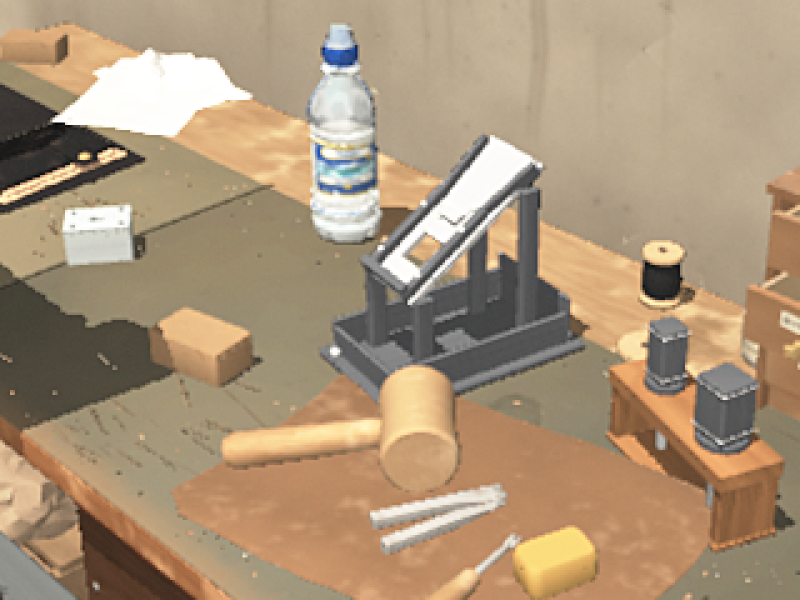

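View pics/si.png

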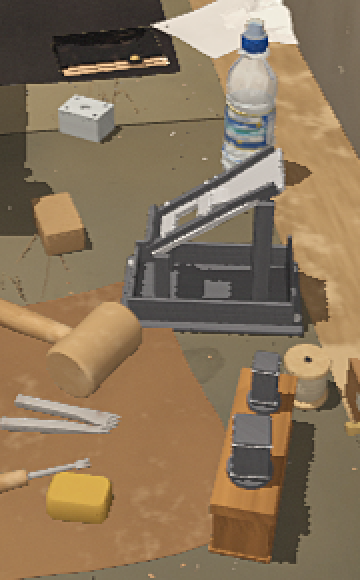

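```bash
cat > h.py <<'E'
import numpy as np,pickle
from scipy.spatial.transform import Rotation as R
from scipy.optimize import least_squares
def cam(s,obs=None):
    if 'hand_eye' in s:
        T=np.eye(4);T[:3,:3]=R.from_euler('xyz',obs['orientation'],degrees=True).as_matrix();T[:3,3]=obs['tool_pos']
        T=T@np.array(s['hand_eye']);return np.array(s['camera_matrix']),T[:3,3],T[:3,:3]
    r=np.array(s['rotation']);r=R.from_euler('xyz',r,degrees=True).as_matrix() if r.size==3 else r
    return np.array(s['camera_matrix']),np.array(s['origin']),r
def ray(c,p,z):
    K,o,r=c;d=r@np.linalg.solve(K,[p[0],p[1],1]);return o+d*(z-o[2])/d[2]
def proj(c,P):
    K,o,r=c;q=(np.atleast_2d(P)-o)@r@K.T;return q[:,:2]/q[:,2:]
c35,s35=np.cos(np.radians(35)),np.sin(np.radians(35))
RB=np.array([[c35,0,-s35],[0,1,0],[s35,0,c35]])
def bed2stand(p): return np.atleast_2d(p)@RB.T+[0,0,.105]
def place(p,x): # x=(x,y,yaw)
    return np.atleast_2d(p)@R.from_euler('z',x[2]).as_matrix().T+[x[0],x[1],0]
def fit(obs,x0): # obs: list of (cam, pts3 (body), px)
    f=lambda x:np.concatenate([(proj(c,place(P,x))-px).ravel() for c,P,px in obs])
    r=least_squares(f,x0,loss='soft_l1');return r.x,np.abs(f(r.x)).reshape(-1,2).round(1)
E
python3 - <<'E'
from h import *
a=cam(pickle.load(open('scene.pkl','rb')));b=cam(pickle.load(open('side.pkl','rb')))
S=lambda x,y:(150+x/2.5,150+y/2.5);D=lambda x,y:(230+x/2,150+y/2)
for n,p,z in [('base+y',S(322,352),0),('basenear',S(383,402),0),('baseright',S(583,347),0),('blockTop',S(97,220),.036),('bottle',S(345,235),0),('cork',S(212,325),.03),('slimtop',S(668,325),.101),('stouttop',S(724,372),.101)]:
    print(n,ray(a,p,z).round(3))
for n,p,z in [('baseleft',D(125,325),0),('baseright',D(303,332),0),('block',D(86,107),.036),('bottle',D(245,165),0),('cork',D(55,210),.03),('slimtop',D(266,358),.101),('stouttop',D(252,425),.101),('spooltop',D(306,357),.045)]:
    print(n,ray(b,p,z).round(3))
import sys
P=np.array([[-.067,.058,0],[-.067,-.058,0],[.123,-.058,0]])
print(fit([(a,P,np.array([S(322,352),S(383,402),S(583,347)]))],[.5,.0,0]))
from plant import ctrl
s=ctrl.snapshot('wrist');print(s['hand_eye'],s['camera_matrix'])
E
```

```text
base+y [0.459 0.057 0.   ]
basenear [ 0.444 -0.035  0.   ]
baseright [ 0.619 -0.092  0.   ]
blockTop [0.425 0.34  0.036]
bottle [0.615 0.207 0.   ]
cork [0.391 0.115 0.03 ]
slimtop [ 0.557 -0.222  0.101]
stouttop [ 0.533 -0.289  0.101]
baseleft [ 0.44  -0.053  0.   ]
baseright [ 0.62  -0.089  0.   ]
block [0.429 0.342 0.036]
bottle [0.624 0.227 0.   ]
cork [0.378 0.12  0.03 ]
slimtop [ 0.546 -0.221  0.101]
stouttop [ 0.519 -0.292  0.101]
spooltop [ 0.599 -0.169  0.045]
(array([ 0.51721431, -0.00413229, -0.26210309]), array([[0.7, 3.7],
       [0. , 2.9],
       [0.7, 0.3]]))
[[-4.73631982e-05 -9.53019325e-01 -3.02909499e-01  8.31923950e-02]
 [ 9.99999550e-01  2.41893141e-04 -9.17409377e-04 -1.71185705e-03]
 [ 9.47580595e-04 -3.02909406e-01  9.53018884e-01 -1.93972103e-01]
 [ 0.00000000e+00  0.00000000e+00  0.00000000e+00  1.00000000e+00]] [[331.94171523   0.         322.44907962]
 [  0.         331.94171523 238.9924747 ]
 [  0.           0.           1.        ]]
```

play_rows([
  [[0,0,0,25,19,7,8.7],[0,0,0,25,19,7,8.7],[0,0,0,25,19,7,8.7],[0,0,0,25,19,7,8.7],[0,0,0,25,19,7,8.7],[0,0,0,25,19,7,8.7],[0,0,0,25,19,7,8.7],[0,0,0,25,19,7,8.7]],
])

```text
clock: 1.82
tool_pos: [0.4248, 0.3402, 0.1208]
orientation: [180.0, 0.0, -23.8]
force: [-0.2, 0.6, -1.2]
opening: 0.0867
gripper_force: 0.0
```

```bash
cat > shot.py <<'E'
import sys,cv2,pickle
from plant import ctrl
from h import *
n=sys.argv[1];o=ctrl.get_obs();s=ctrl.snapshot('wrist');pickle.dump((s,o),open(n+'.pkl','wb'))
print(o['clock'],o['tool_pos'].round(4),o['orientation'].round(2),o['joint_pos'].round(1),round(o['opening'],4))
for t in sys.argv[2:]: print(t,[(np.round(r['bbox']),round(r['conf'],2)) for r in ctrl.find_in(s,t)[:2]])
cv2.imwrite(f'pics/{n}.png',s['color'][:,:,::-1])
E
python3 shot.py w1 block bed bottle cork_block
```

```text
1.8167 [0.4248 0.3402 0.1208] [ 1.7998e+02  1.0000e-02 -2.3810e+01] [ 59.3  11.7 -21.5  -0.  -56.8   6.9] 0.0867
block [(array([285., 189.,  64.,  78.]), 0.71)]
bed []
bottle []
cork_block [(array([518., 126., 122.,  93.]), 0.7)]
```

View pics/w1.png

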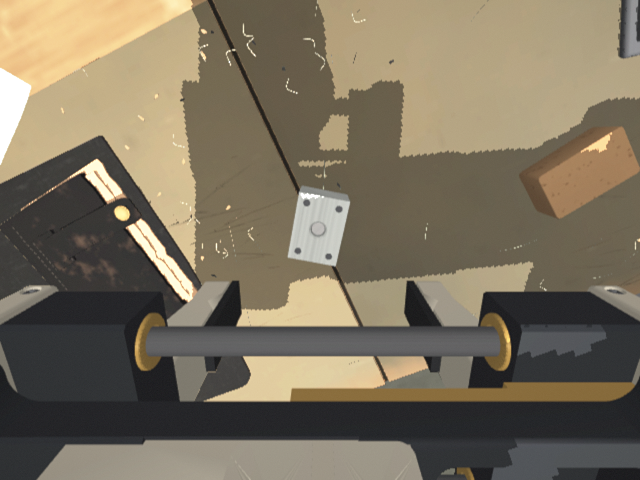

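Run:
```python
from h import *
import cv2
s,o=pickle.load(open('w1.pkl','rb'));c=cam(s,o)
im=s['color'][175:280,275:365];hsv=cv2.cvtColor(im,cv2.COLOR_RGB2HSV)
m=((hsv[...,1]<28)&(hsv[...,2]>110)).astype(np.uint8);m=cv2.morphologyEx(m,cv2.MORPH_CLOSE,np.ones((7,7)))
k,l,st,_=cv2.connectedComponentsWithStats(m);i=1+np.argmax(st[1:,4])
ct=max(cv2.findContours((l==i).astype(np.uint8),0,2)[0],key=cv2.contourArea)[:,0]+[275,175]
q=cv2.approxPolyDP(ct,4,True)[:,0];print(q.tolist())
print(cv2.minAreaRect(ct))
W=np.array([ray(c,p,.036)[:2] for p in ct],np.float32);print(cv2.minAreaRect(W))
g=cv2.cvtColor(im,cv2.COLOR_RGB2GRAY);print(cv2.HoughCircles(cv2.resize(g,None,fx=4,fy=4),3,1,20,param1=100,param2=20,minRadius=20,maxRadius=45) if 1 else 0)
print(ray(c,(318,229),.031))
V=ray(c,(318,229),.031);
cv2.imwrite('pics/b.png',cv2.resize(im[:,:,::-1],None,fx=5,fy=5))
```

```text
[[301, 186], [288, 257], [334, 266], [347, 195]]
((318.25, 225.75), (52.166893005371094, 73.15132141113281), 11.309932708740234)
((0.43209603428840637, 0.3431342542171478), (0.04432540386915207, 0.06632352620363235), 55.1871223449707)
None
[0.4292917 0.3446333 0.031    ]
```

View pics/b.png

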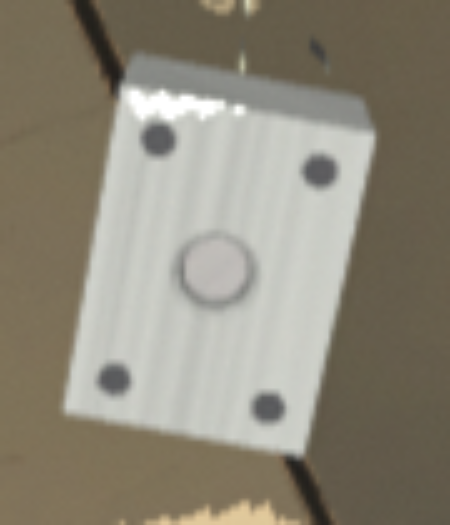

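```bash
cat >> h.py <<'E'
def delta(o,pos,Rt):
    """rows from pose o to target: rotvec (rad) in tool frame, shift cm in tool frame"""
    R0=R.from_euler('xyz',o['orientation'],degrees=True);r=(R0.inv()*Rt).as_rotvec();d=R0.inv().apply(np.array(pos)-o['tool_pos'])*100
    print('turn',r.round(4),'shift cm',d.round(2),'rows',max(np.degrees(np.linalg.norm(r))/7.16,np.linalg.norm(d)/4.17).round(1));return r,d
def toolR(xdir,zdir):
    z=np.array(zdir,float);z/=np.linalg.norm(z);x=np.array(xdir,float);x-=z*(x@z);x/=np.linalg.norm(x)
    return R.from_matrix(np.c_[x,np.cross(z,x),z])
E
python3 - <<'E'
from h import *
s,o=pickle.load(open('w1.pkl','rb'));c=cam(s,o)
P=np.array([[-.03,.022,.036],[-.03,-.022,.036],[.03,-.022,.036],[.03,.022,.036],[0,0,.036]])
# img up = tool -x? choose by trying
px=np.array([[299,192],[350,201],[336,266.4],[288,257.4],[318.2,229]])
W=[ray(c,p,.036) for p in px];print(np.round(W,4))
d=W[0]-W[3];yaw=np.arctan2(d[1],d[0]);
for PP in (np.c_[-P[:,0],-P[:,1],P[:,2]],np.c_[-P[:,0],P[:,1],P[:,2]]):
    x,e=fit([(c,PP,px)],[.43,.343,yaw]);print(x,np.degrees(x[2]),e.tolist())
    u=[np.cos(x[2]),np.sin(x[2]),0]
    for sg in(1,-1): delta(o,[x[0],x[1],.018],toolR(np.array(u)*sg,[0,0,-1]))
E
```

```text
[[0.4667 0.3454 0.036 ]
 [0.4422 0.309  0.036 ]
 [0.3919 0.3434 0.036 ]
 [0.4172 0.3794 0.036 ]
 [0.4305 0.3438 0.036 ]]
[ 0.42964705  0.3442277  -0.22358134] -12.810267290514712 [[37.9, 0.3], [64.0, 0.5], [35.2, 0.6], [60.8, 0.3], [0.0, 1.0]]
turn [ 0.0004  0.0002 -0.192 ] shift cm [ 0.28 -0.57 10.28] rows 2.5
turn [ 3.0000e-04 -6.0000e-04  2.9496e+00] shift cm [ 0.28 -0.57 10.28] rows 23.6
[ 0.42968192  0.34422193 -0.60109667] -34.44030206554337 [[0.1, 0.2], [0.0, 0.3], [0.1, 0.8], [0.0, 0.2], [0.0, 1.0]]
turn [4.000e-04 1.000e-04 1.856e-01] shift cm [ 0.28 -0.57 10.28] rows 2.5
turn [-2.000e-04  6.000e-04 -2.956e+00] shift cm [ 0.28 -0.57 10.28] rows 23.7
```

play_rows([
  [[0,0,0.186,0.28,-0.57,5,8.7],[0,0,0.186,0.28,-0.57,8,8.7],[0,0,0.186,0.28,-0.57,10.48,8.7],[0,0,0.186,0.28,-0.57,10.48,8.7],[0,0,0.186,0.28,-0.57,10.48,8.7],[0,0,0.186,0.28,-0.57,10.48,3.5],[0,0,0.186,0.28,-0.57,10.48,3.5],[0,0,0.186,0.28,-0.57,10.48,3.5]],
])

```text
clock: 2.73
tool_pos: [0.4298, 0.3487, 0.0185]
orientation: [-179.8, -0.0, -34.4]
force: [-0.0, 0.6, -0.3]
opening: 0.0722
gripper_force: 0.0
```

play_rows([
  [[0,0,0,0,0,0,3.5],[0,0,0,0,0,0,3.5],[0,0,0,0,0,0,3.5],[0,0,0,0,0,0,3.5]],
])

```text
clock: 3.07
tool_pos: [0.4292, 0.3472, 0.0168]
orientation: [-180.0, 0.0, -34.4]
force: [0.4, -0.7, 0.1]
opening: 0.0458
gripper_force: 0.0
```

play_rows([
  [[0,0,0,0,0,0,3.5],[0,0,0,0,0,0,3.5],[0,0,0,0,0,0,3.5],[0,0,0,0,0,-3,3.5],[0,0,0,0,0,-6,3.5],[0,0,0,0,0,-10,3.5],[0,0,0,0,0,-10,3.5],[0,0,0,0,0,-10,3.5]],
])

```text
clock: 3.73
tool_pos: [0.4302, 0.3487, 0.119]
orientation: [-179.7, 0.0, -34.4]
force: [-0.6, -0.2, -1.0]
opening: 0.0352
gripper_force: 0.0
```

```bash
python3 shot.py w2 block bed
python3 - <<'E'
from plant import ctrl
o=ctrl.get_obs();print(o['gripper_force'],o['force'],o['clock'])
E
```

```text
3.7333 [0.4302 0.3487 0.119 ] [-179.69    0.    -34.41] [ 59.3  12.4 -20.8   0.  -56.5  -3.7] 0.0352
block [(array([302., 191.,  54.,  72.]), 0.89)]
bed [(array([323., 223.,  10.,  12.]), 0.34)]
0.0 [ 0.08069234  0.94201498 -0.37796175] 3.8833
```

```bash
python3 shot.py w3 block; python3 -c "
import cv2;a=cv2.imread('pics/w3.png')[170:290,270:400];cv2.imwrite('pics/b3.png',cv2.resize(a,None,fx=5,fy=5))"
```

```text
3.8833 [0.4286 0.3466 0.1155] [ 1.7991e+02  1.0000e-02 -3.4440e+01] [ 59.3  12.6 -21.   -0.  -56.4  -3.7] 0.0348
block [(array([298., 192.,  57.,  76.]), 0.69)]
```

View pics/b3.png

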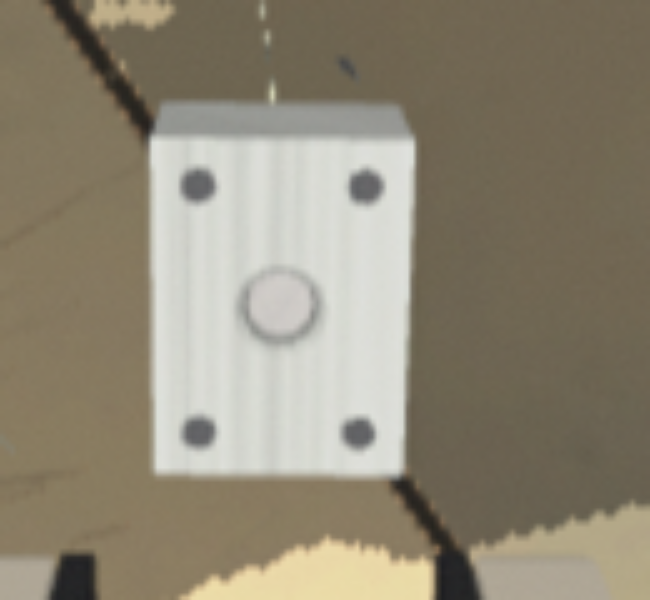

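Run:
```python
from h import *
s,o=pickle.load(open('w3.pkl','rb'));c=cam(s,o)
P=np.array([[.03,.022,.036],[.03,-.022,.036],[-.03,-.022,.036],[-.03,.022,.036],[0,0,.031]])
px=np.array([[300,197.4],[353,197.4],[351,264.6],[300.8,265],[326.2,231]])
x,e=fit([(c,P,px)],[.43,.343,-.6]);print(x,np.degrees(x[2]),e.tolist())
from plant import ctrl
o=ctrl.get_obs();print(o['tool_pos'],o['orientation'],o['opening'],o['qvel'].round(2))
delta(o,[x[0],x[1],.016],toolR([np.cos(x[2]),np.sin(x[2]),0],[0,0,-1]))
```

```text
[ 0.42947131  0.34438881 -0.60323712] -34.56294130338849 [[0.0, 0.2], [0.1, 0.3], [0.2, 0.1], [0.4, 0.3], [0.0, 0.4]]
[0.42862479 0.34643811 0.11517114] [ 1.79863839e+02  1.40044724e-03 -3.44320732e+01] 0.03511412408249136 [ 0.07  0.07  0.31  0.17 -0.16  0.01]
turn [0.0024 0.     0.0023] shift cm [0.19 0.1  9.92] rows 2.4
```

play_rows([
  [[0,0,0,0.19,0.1,0,7.5],[0,0,0,0.19,0.1,0,7.5],[0,0,0,0.19,0.1,0,7.5],[0,0,0,0.19,0.1,0,7.5],[0,0,0,0.19,0.1,3,7.5],[0,0,0,0.19,0.1,7,7.5],[0,0,0,0.19,0.1,9.9,7.5],[0,0,0,0.19,0.1,9.9,7.5]],
])

```text
clock: 4.65
tool_pos: [0.4274, 0.3417, 0.0121]
orientation: [179.5, 0.0, -34.5]
force: [-0.8, -0.3, 0.5]
opening: 0.0744
gripper_force: 0.0
```

play_rows([
  [[0,0,0,0,0,0,0],[0,0,0,0,0,0,0],[0,0,0,0,0,0,0],[0,0,0,0,0,0,0],[0,0,0,0,0,0,0],[0,0,0,0,0,0,0],[0,0,0,0,0,0,0],[0,0,0,0,0,0,0]],
])

```text
clock: 5.32
tool_pos: [0.4302, 0.3454, 0.0178]
orientation: [-180.0, 0.0, -34.4]
force: [-0.9, -0.1, -0.5]
opening: 0.0271
gripper_force: 0.0
```

```bash
python3 shot.py w4 block
python3 - <<'E'
from plant import ctrl
import cv2
o=ctrl.get_obs();print(o['gripper_force'],o['opening'],o['tool_pos'])
s=ctrl.snapshot('scene');a=s['color'][190:310,140:300,::-1];b=cv2.imread('pics/w4.png')
cv2.imwrite('pics/c4.png',cv2.hconcat([cv2.resize(a,(480,360)),cv2.resize(b,(320,240)) if 0 else cv2.resize(b[150:480,160:480],(320,360))]))
E
```

```text
5.3167 [0.4302 0.3454 0.0178] [-179.97    0.    -34.43] [ 59.1  19.2 -27.3  -0.  -43.5  -3.5] 0.0271
block []
0.0 0.019329254856873736 [0.43015175 0.34528612 0.01756761]
```

View pics/c4.png

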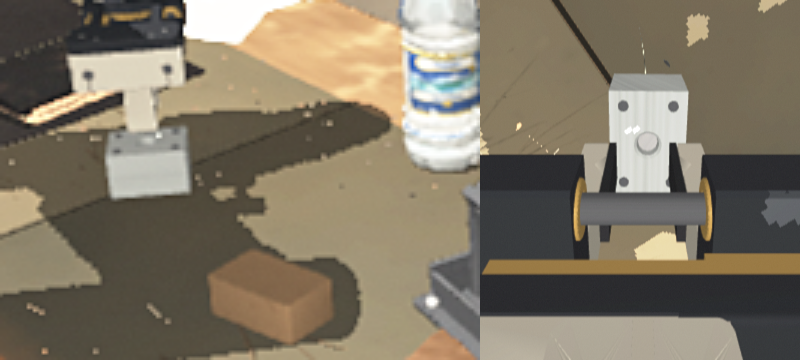

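Run:
```python
from h import *
s,o=pickle.load(open('w4.pkl','rb'));c=cam(s,o);a=cam(pickle.load(open('scene.pkl','rb')))
b=np.array([.4295,.3444,.031])
print('wrist block',proj(c,b),'tcp',proj(c,o['tool_pos']),'grasp',proj(c,o['tool_pos']+[0,0,.019]))
f=lambda P:((proj(a,P)-[140,190])*3).round(0)
print('scene block',f(b),'tcp',f(o['tool_pos']),'tcp+38',f(o['tool_pos']+[0,0,.038]))
from plant import ctrl
oo=ctrl.get_obs();print(oo['tool_pos'],oo['opening'],oo['gripper_force'],oo['force'])
```

```text
wrist block [[327.87179585 279.68756341]] tcp [[325.65247243 270.89125201]] grasp [[325.91113947 283.86577363]]
scene block [[149. 146.]] tcp [[151. 161.]] tcp+38 [[145. 117.]]
[0.43012043 0.34524542 0.01747546] 0.015594242436529165 0.0 [-0.27100101 -0.44447993 -0.2198769 ]
```

play_rows([
  [[0,0,0,0,0.1,-1,8],[0,0,0,0,0.1,-1,8],[0,0,0,0,0.1,-1,8],[0,0,0,0,0.1,-1,8],[0,0,0,0,0.1,-1,8],[0,0,0,0,0.1,-1,8],[0,0,0,0,0.1,-1,8],[0,0,0,0,0.1,-1,8]],
])

```text
clock: 6.13
tool_pos: [0.4295, 0.3444, 0.0273]
orientation: [180.0, -0.0, -34.4]
force: [0.3, -0.0, 0.4]
opening: 0.063
gripper_force: 0.0
```

play_rows([
  [[0,0,0,0,0,1.5,8],[0,0,0,0,0,3,8],[0,0,0,0,0,3.8,8],[0,0,0,0,0,4.3,8],[0,0,0,0,0,4.6,8],[0,0,0,0,0,4.6,8],[0,0,0,0,0,4.6,8]],
])

```text
clock: 6.72
tool_pos: [0.4297, 0.3447, -0.0182]
orientation: [-180.0, -0.0, -34.4]
force: [0.8, -0.6, 0.2]
opening: 0.08
gripper_force: 0.0
```

play_rows([
  [[0,0,0,0,0,0,0],[0,0,0,0,0,0,0],[0,0,0,0,0,0,0],[0,0,0,0,0,0,0],[0,0,0,0,0,0,0],[0,0,0,0,0,0,0],[0,0,0,0,0,0,0],[0,0,0,0,0,0,0]],
])

```text
clock: 7.38
tool_pos: [0.4293, 0.344, -0.0185]
orientation: [179.9, -0.0, -34.4]
force: [-1.4, -2.1, 4.7]
opening: 0.0435
gripper_force: 30.0
```

play_rows([
  [[0,0,0,0,0,-4,0],[0,0,0,0,0,-8,0],[0,0,0,0,0,-12,0],[0,0,0,2,2.6,-14,0],[0,0,0,4,5.2,-16.5,0],[0,0,0,6.5,8.4,-18,0],[0,0,0,9,11.6,-19,0],[0,0,0,11.5,14.8,-20,0]],
])

```text
clock: 8.05
tool_pos: [0.4401, 0.1579, 0.1816]
orientation: [-179.9, 0.0, -34.4]
force: [1.0, -0.0, -3.9]
opening: 0.0437
gripper_force: 30.0
```

play_rows([
  [[0,0,-0.1,2.4,3.1,-1,0],[0,0,-0.2,4.8,6.2,-2,0],[0,0,-0.3,7.2,9.3,-3,0],[0,0,-0.34,9.6,12.4,-4,0],[0,0,-0.34,9.6,12.4,-4,0],[0,0,-0.34,9.6,12.4,-4,0],[0,0,-0.34,9.6,12.4,-4,0],[0,0,-0.34,9.6,12.4,-4,0]],
])

```text
clock: 8.72
tool_pos: [0.4494, 0.0033, 0.2204]
orientation: [180.0, 0.1, -14.9]
force: [0.3, 0.5, -2.3]
opening: 0.044
gripper_force: 30.0
```

```bash
python3 shot.py w5 block bed stand
python3 - <<'E'
import cv2
a=cv2.imread('pics/w5.png')[0:360,80:560];cv2.imwrite('pics/w5b.png',cv2.resize(a,(800,600),interpolation=3))
E
```

```text
8.7167 [0.4494 0.0033 0.2204] [ 1.7999e+02  5.0000e-02 -1.4930e+01] [ 25.7  -2.5 -23.5  -0.  -69.1  49.4] 0.044
block [(array([274., 237.,  99., 136.]), 0.78)]
bed [(array([266.,   9., 110., 193.]), 0.95)]
stand [(array([266.,  13., 113., 195.]), 0.55)]
```

View pics/w5b.png

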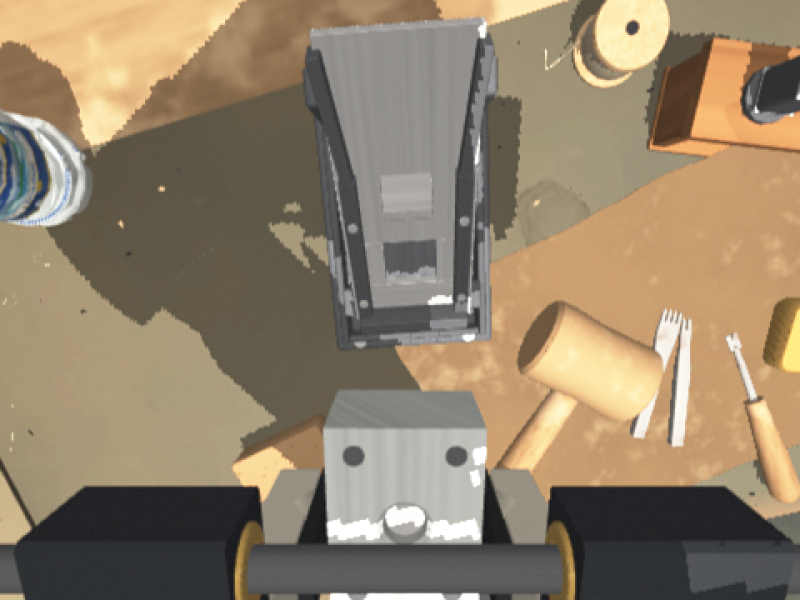

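Run:
```python
from h import *
s,o=pickle.load(open('w5.pkl','rb'));c=cam(s,o)
B=np.array([[52,12,0],[52,-12,0],[31.5,12,6],[31.5,-12,6],[14,14,0],[14,-14,0],[-14,14,0],[-14,-14,0]])/1000
v=np.array([[382,177],[431,173],[388,216],[433,212],[385,241],[436,239],[385,283],[438,282]])
px=np.c_[80+v[:,0]*.6,v[:,1]*.6]
x,e=fit([(c,bed2stand(B),px)],[.517,-.004,-.26]);print(x,np.degrees(x[2]),e.tolist())
g=lambda q:(proj(c,place(np.array(q)+[0,0,q[3]] if 0 else bed2stand(B)+[0,0,q[3]],q))-px).ravel()
r=least_squares(g,[*x,0],loss='soft_l1');print(r.x,r.fun.reshape(-1,2).round(1).tolist())
# block in hand
v=np.array([[324,430],[487,428],[353,456],[457,456],[406,520]]);px=np.c_[80+v[:,0]*.6,v[:,1]*.6]
print((px).tolist(),'tcp',proj(c,o['tool_pos']),proj(c,o['tool_pos']+[0,0,.055]))
# scene check of high-end corners and stop
a=cam(pickle.load(open('scene.pkl','rb')));Q=bed2stand(np.array([[112,30,0],[112,-30,0],[14,14,0],[-14,-14,0]])/1000)
print((proj(a,place(Q,x))-150)*2.5)
```

```text
[ 0.50978748 -0.01482636 -0.20797062] -11.915838924110686 [[0.2, 1.5], [1.1, 0.9], [1.8, 2.2], [0.4, 3.0], [0.9, 0.5], [0.5, 0.1], [1.2, 0.0], [0.8, 1.0]]
[ 0.50967907 -0.01500627 -0.20236145 -0.00544822] [[0.1, -0.8], [0.7, -0.3], [-1.5, 2.4], [0.2, 3.1], [-0.6, 0.5], [0.3, -0.3], [1.7, -0.5], [-0.9, -1.6]]
[[274.4, 258.0], [372.2, 256.8], [291.79999999999995, 273.59999999999997], [354.2, 273.59999999999997], [323.6, 312.0]] tcp [[325.20560142 271.8487236 ]] [[326.01515775 317.91103762]]
[[498.22526761 136.44111952]
 [541.18102852 161.36227981]
 [426.23882999 229.14791193]
 [420.51961969 267.96781647]]
```

Run:
```python
from h import *
s,o=pickle.load(open('w5.pkl','rb'));c=cam(s,o)
B=np.array([[52,12,0],[52,-12,0],[14,14,0],[14,-14,0],[-14,14,0],[-14,-14,0],[112,0,0]])/1000
v=np.array([[382,177],[431,173],[385,241],[436,239],[385,283],[438,282],[398,27.5]])
px=np.c_[80+v[:,0]*.6,v[:,1]*.6]
x,e=fit([(c,bed2stand(B),px)],[.517,-.004,-.26]);print(x,np.degrees(x[2]),e.tolist())
# base corners visible in wrist: front base corners approx
Rz=R.from_euler('z',x[2])
bx=Rz.apply([c35,0,s35]);bz=Rz.apply([-s35,0,c35])
Rt=toolR(bx,-bz);print('tool rpy',Rt.as_euler('xyz',degrees=True))
for name,bp,h in [('above',84,30),('entry',84,1)]:
    P=place(bed2stand([[bp/1e3,0,0]]),x)[0]+bz*(h/1e3)   # block underside centre
    tcp=P+bz*(.0165-.035)                                # reported TCP in block frame z=-18.5mm
    print(name,tcp.round(4));delta(o,tcp,Rt)
np.save('stand.npy',x)
```

```text
[ 0.50951397 -0.01474141 -0.19713495] -11.295000704661 [[0.7, 0.9], [0.5, 0.6], [1.1, 1.0], [0.3, 0.1], [1.4, 0.5], [0.7, 0.8], [0.3, 0.6]]
tool rpy [180.        -35.        -11.2950007]
above [ 0.5705 -0.0269  0.1626]
turn [ 0.0195  0.6116 -0.0615] shift cm [12.49 -0.21  5.77] rows 4.9
entry [ 0.5868 -0.0302  0.1388]
turn [ 0.0195  0.6116 -0.0615] shift cm [14.15 -0.31  8.14] rows 4.9
```

play_rows([
  [[0.003,0.1,-0.01,2.5,0,0,0],[0.006,0.2,-0.02,5,-0.1,0,0],[0.01,0.3,-0.03,7.5,-0.1,1,0],[0.013,0.4,-0.04,10,-0.2,2,0],[0.016,0.5,-0.05,12.5,-0.2,3,0],[0.0195,0.6116,-0.0615,12.5,-0.2,4,0],[0.0195,0.6116,-0.0615,12.5,-0.2,4,0],[0.0195,0.6116,-0.0615,12.5,-0.2,4,0]],
])

```text
clock: 9.58
tool_pos: [0.5799, -0.0252, 0.1986]
orientation: [-179.9, -33.7, -11.2]
force: [1.7, 2.2, -0.5]
opening: 0.0439
gripper_force: 30.0
```

play_rows([
  [[0,0,0,0,0,0,0],[0,0,0,0,0,0,0],[0,0,0,0,0,0,0],[0,0,0,0,0,0,0]],
])

```text
clock: 9.92
tool_pos: [0.5781, -0.0276, 0.1967]
orientation: [179.9, -33.4, -11.3]
force: [-1.0, 0.3, -3.2]
opening: 0.0434
gripper_force: 30.0
```

```bash
python3 shot.py w6 block bed
python3 - <<'E'
from h import *
import cv2
a=cv2.imread('pics/w6.png')[0:360,80:560];cv2.imwrite('pics/w6b.png',cv2.resize(a,(800,600),interpolation=3))
s,o=pickle.load(open('w6.pkl','rb'));x=np.load('stand.npy')
P=(o['tool_pos']-place([0,0,0],x)[0])@R.from_euler('z',x[2]).as_matrix()
P=(P-[0,0,.105])@RB;print('tcp in bed',P)
c=cam(s,o)
B=np.array([[112,30,0],[112,-30,0],[107,30,8],[107,-30,8],[54,23.5,8],[54,-23.5,8],[-40,23.5,8],[-40,-23.5,8]])/1e3
print(((proj(c,place(bed2stand(B),x))-[80,0])/.6).round(0).tolist())
E
```

```text
9.9167 [ 0.5781 -0.0276  0.1967] [179.93 -33.39 -11.27] [ 18.7  -7.7 -58.2  59.6 -18.6   6.1] 0.0434
block [(array([272., 237., 101., 135.]), 0.97)]
bed [(array([283., 246.,  93., 144.]), 0.63)]
tcp in bed [0.10975784 0.00082031 0.03514407]
[[341.0, 416.0], [478.0, 416.0], [340.0, 433.0], [480.0, 433.0], [358.0, 540.0], [461.0, 540.0], [363.0, 697.0], [455.0, 697.0]]
```

View pics/w6b.png

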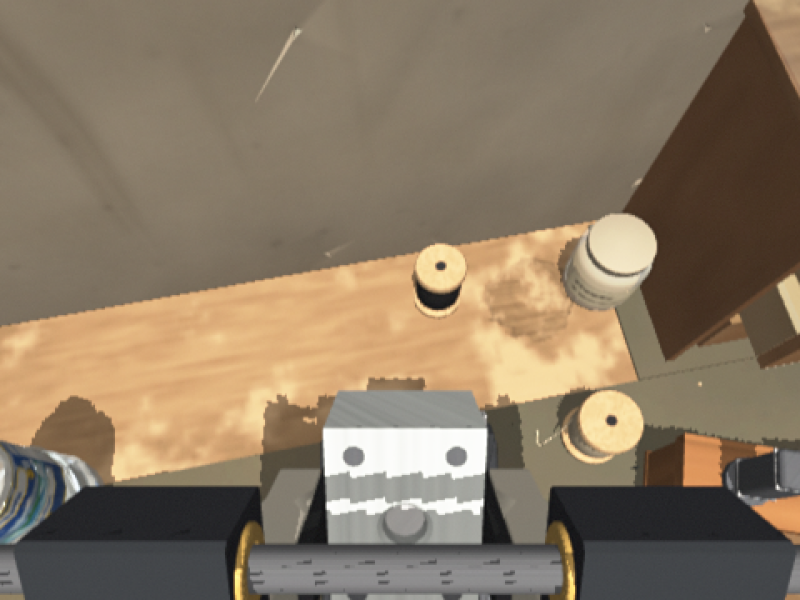

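```bash
cat > kin.py <<'E'
from h import *
def fk(q,p):
    d1,a1,L2,a3,L3,d6=p;q=np.radians(q)
    Rm=R.from_euler('z',q[0]);T=Rm.apply([a1,0,0])+[0,0,d1]
    Rm=Rm*R.from_euler('y',q[1]);T=T+Rm.apply([0,0,L2])
    Rm=Rm*R.from_euler('y',-q[2]);T=T+Rm.apply([L3,0,a3])
    Rm=Rm*R.from_euler('x',p4*q[3])*R.from_euler('y',-q[4])
    T=T+Rm.apply([d6,0,0]);Rm=Rm*R.from_euler('x',p6*q[5])*R.from_euler('y',90,degrees=True)*RT
    return T,Rm
p4,p6=1,1;RT=R.identity()
D=[]
for n in('w1','w2','w3','w4','w5','w6'):
    s,o=pickle.load(open(n+'.pkl','rb'));D.append((o['joint_pos'],o['tool_pos'],R.from_euler('xyz',o['orientation'],degrees=True)))
D.append(([82.741,20.546,.682,0,-70.136,-16.507],[.272,.618,.191],R.from_euler('xyz',[180,0,-23.77],degrees=True)))
lo=np.array([-176.03,-82.01,-58.28,-173.87,-174.79,-173.66]);hi=np.array([176.03,121.73,71.71,95.51,-.11,173.66])
if __name__=='__main__':
    for p4 in(1,-1):
      for p6 in(1,-1):
        RT=R.identity();RT=fk(D[0][0],[.3,0,.3,0,.3,.2])[1].inv()*D[0][2]
        er=[np.degrees((fk(q,[.3,0,.3,0,.3,.2])[1].inv()*r).magnitude()).round(1) for q,_,r in D]
        f=lambda p:np.concatenate([fk(q,p)[0]-t for q,t,_ in D])
        s=least_squares(f,[.3,0,.35,0,.35,.25]);print(p4,p6,er,RT.as_euler('xyz',degrees=True).round(1),s.x.round(4),np.abs(s.fun).max().round(4))
E
python3 kin.py
```

```text
1 1 [np.float64(0.0), np.float64(21.2), np.float64(21.2), np.float64(20.8), np.float64(85.1), np.float64(117.7), np.float64(46.8)] [   0.    -0.  -103.8] [-0.1384  0.3466  0.206   0.1204  0.0961 -0.0338] 0.2025
1 -1 [np.float64(0.0), np.float64(0.1), np.float64(0.0), np.float64(0.0), np.float64(0.0), np.float64(119.1), np.float64(0.0)] [  0.  -0. -90.] [-0.1384  0.3466  0.206   0.1204  0.0961 -0.0338] 0.2025
-1 1 [np.float64(0.0), np.float64(21.2), np.float64(21.2), np.float64(20.8), np.float64(85.1), np.float64(1.5), np.float64(46.8)] [   0.    -0.  -103.8] [ 0.5468  0.0379  0.6551 -0.0646  0.4427  0.7656] 0.1883
-1 -1 [np.float64(0.0), np.float64(0.0), np.float64(0.0), np.float64(0.0), np.float64(0.0), np.float64(0.0), np.float64(0.0)] [  0.  -0. -90.] [ 0.5468  0.0379  0.6551 -0.0646  0.4427  0.7656] 0.1883
```

```bash
sed -i 's/d1,a1,L2,a3,L3,d6=p;/d1,a1,L2,a3,L3,d6=p[:6];b=list(p[6:])+[0,0,0,0];/; s/T=Rm.apply(\[a1,0,0\])/T=Rm.apply([a1,b[0],0])/; s/^p4,p6=1,1;RT=R.identity()/p4,p6=-1,-1;RT=R.from_euler("z",-90,degrees=True)/' kin.py
python3 - <<'E'
from kin import *
f=lambda p:np.concatenate([fk(q,p)[0]-t for q,t,_ in D])
for x0 in([.3,0,.35,0,.35,.25,-.19],[.15,0,.3,0,.3,.3,-.19]):
    s=least_squares(f,x0);print(s.x.round(4),s.fun.reshape(-1,3).round(4).tolist())
    print(np.linalg.svd(s.jac)[1])
np.save('kp.npy',s.x)
E
```

```text
[ 0.2586  0.1678  0.4662  0.0132  0.2969  0.4294 -0.1776] [[-0.008, 0.0143, 0.0136], [-0.0088, 0.0128, 0.0139], [-0.0087, 0.013, 0.0152], [-0.0029, 0.0227, 0.0458], [0.0144, 0.0226, -0.0193], [-0.0012, -0.09, -0.0555], [-0.0181, -0.0302, -0.0136]]
[5.21904989 3.74955563 2.64714518 0.65853603 0.38067013 0.27664152
 0.19965764]
[ 0.2586  0.1678  0.4662  0.0132  0.2969  0.4294 -0.1776] [[-0.008, 0.0143, 0.0136], [-0.0088, 0.0128, 0.0139], [-0.0087, 0.013, 0.0152], [-0.0029, 0.0227, 0.0458], [0.0144, 0.0226, -0.0193], [-0.0012, -0.09, -0.0555], [-0.0181, -0.0302, -0.0136]]
[5.2190499  3.74955563 2.64714518 0.65853604 0.38067014 0.27664152
 0.19965764]
```

```bash
sed -i 's/\*R.from_euler(.y.,-q\[4\])$/;T=T+Rm.apply([0,b[1],0]);Rm=Rm*R.from_euler("y",-q[4])/' kin.py; grep -n "b\[1\]" kin.py
python3 - <<'E'
from kin import *
f=lambda p:np.concatenate([fk(q,p)[0]-t for q,t,_ in D])
for x0 in([.3,0,.35,0,.35,.25,0,-.19],[.15,0,.3,0,.3,.3,0,-.19]):
    s=least_squares(f,x0);print(s.x.round(4),s.fun.reshape(-1,3).round(4).tolist())
    print(np.linalg.svd(s.jac)[1])
np.save('kp.npy',s.x)
E
```

```text
7:    Rm=Rm*R.from_euler('x',p4*q[3]);T=T+Rm.apply([0,b[1],0]);Rm=Rm*R.from_euler("y",-q[4])
[ 1.989e-01  1.000e-04  6.020e-01 -4.000e-04  4.636e-01  4.136e-01
  1.000e-04 -1.918e-01] [[0.0, 0.0, -0.0001], [0.0, 0.0, -0.0001], [0.0, 0.0, -0.0001], [-0.0, 0.0, -0.0], [-0.0, 0.0, -0.0001], [-0.0, -0.0, 0.0001], [0.0, -0.0001, 0.0002]]
[5.22280637 3.79971073 3.6262441  0.82078946 0.4795069  0.36474106
 0.24233418 0.19864948]
[ 1.989e-01  1.000e-04  6.020e-01 -4.000e-04  4.636e-01  4.136e-01
  1.000e-04 -1.918e-01] [[0.0, 0.0, -0.0001], [0.0, 0.0, -0.0001], [0.0, 0.0, -0.0001], [-0.0, 0.0, -0.0], [-0.0, 0.0, -0.0001], [-0.0, -0.0, 0.0001], [0.0, -0.0001, 0.0002]]
[5.22280637 3.79971073 3.6262441  0.82078946 0.47950689 0.36474106
 0.24233418 0.19864949]
```

```bash
cat > ik.py <<'E'
from kin import *
kp=np.load('kp.npy')
def iks(pos,Rt,seeds):
    out=[]
    for q0 in seeds:
        f=lambda q:np.r_[(fk(q,kp)[0]-pos)*10,(fk(q,kp)[1].inv()*Rt).as_rotvec()]
        s=least_squares(f,np.clip(q0,lo+.5,hi-.5),bounds=(lo,hi),x_scale=30,max_nfev=60)
        if np.abs(s.fun).max()<1e-3 and not any(np.abs(s.x-t).max()<1 for t in out): out.append(s.x)
    return out
def tool_on_bed(x,bp,theta,flip=0,tipz=.0165,off=.035):
    """tool pose holding a thing at bed point bp=(x,y,z above bed) ; theta deg pitch towards vertical"""
    Rz=R.from_euler('z',x[2]);a=np.radians(35-theta)
    bx=Rz.apply([np.cos(a),0,np.sin(a)]);bz=Rz.apply([-np.sin(a),0,np.cos(a)])
    P=place(bed2stand([bp]),x)[0]
    return P-bz*off,toolR(bx*(-1 if flip else 1),-bz)   # true tips at P
E
python3 - <<'E'
from ik import *
x=np.load('stand.npy');rng=np.random.default_rng(0)
seeds=[[25,0,-25,0,-69,49],[18.7,-7.7,-58,59,-18.6,6]]+list(rng.uniform(np.maximum(lo,-120),np.minimum(hi,120),(10,6)))
for flip in(0,1):
  for th in(0,15,25,35):
    for bx in(84,0):
        # tips near block side middle height z=18mm, pivot there
        P,Rt=tool_on_bed(x,(bx/1e3,0,.02),th,flip)
        so=iks(P,Rt,seeds);print(flip,th,bx,[(q.round(0).astype(int).tolist(),int(np.minimum(q-lo,hi-q).min())) for q in so if np.minimum(q-lo,hi-q).min()>1])
E
```

```text
0 0 84 []
0 0 0 []
0 15 84 [([24, 2, -43, 23, -30, 37], 15)]
0 15 0 []
0 25 84 [([21, 7, -29, 7, -46, 53], 29)]
0 25 0 [([26, 4, -41, 10, -37, 45], 16)]
0 35 84 [([17, 13, -18, 0, -59, 62], 40)]
0 35 0 [([21, 10, -29, 0, -51, 58], 28)]
1 0 84 []
1 0 0 []
1 15 84 [([24, 2, -43, 23, -30, -143], 15)]
1 15 0 []
1 25 84 [([21, 7, -29, 7, -46, -127], 29)]
1 25 0 [([26, 4, -41, 10, -37, -135], 16)]
1 35 84 [([17, 13, -18, 0, -59, -118], 40)]
1 35 0 [([21, 10, -29, 0, -51, -122], 28)]
```

Run:
```python
from ik import *
x=np.load('stand.npy');rng=np.random.default_rng(0)
seeds=[[18.7,-7.7,-58,59,-18.6,6],[24,2,-43,23,-30,37]]
for th in(2,4,6,8,10,12):
  for bx in(84,92,98):
    for h in (.003,.03):
        # block underside centre at bed (bx,0,h); tool tip at block z .0165 along block axis (tool-aligned)
        P,Rt=tool_on_bed(x,(bx/1e3,0,h+.0165),th,0);
        so=iks(P,Rt,seeds);print(th,bx,h,[(q.round(0).astype(int).tolist(),round(np.minimum(q-lo,hi-q).min(),1)) for q in so])
```

```text
2 84 0.003 []
2 84 0.03 []
2 92 0.003 []
2 92 0.03 []
2 98 0.003 []
2 98 0.03 []
4 84 0.003 []
4 84 0.03 []
4 92 0.003 []
4 92 0.03 []
4 98 0.003 []
4 98 0.03 [([17, -5, -58, 59, -17, 7], np.float64(0.0))]
6 84 0.003 []
6 84 0.03 [([21, -5, -57, 51, -19, 12], np.float64(1.1))]
6 92 0.003 [([15, -1, -58, 62, -14, 6], np.float64(0.2))]
6 92 0.03 [([21, -4, -56, 49, -20, 14], np.float64(2.5))]
6 98 0.003 [([15, -1, -57, 59, -15, 8], np.float64(1.3))]
6 98 0.03 [([21, -4, -55, 48, -21, 15], np.float64(3.5))]
8 84 0.003 [([19, -1, -56, 50, -18, 14], np.float64(2.6))]
8 84 0.03 [([24, -4, -54, 41, -23, 19], np.float64(4.6))]
8 92 0.003 [([20, -1, -54, 47, -18, 16], np.float64(4.1))]
8 92 0.03 [([24, -4, -52, 40, -24, 21], np.float64(6.0))]
8 98 0.003 [([20, 0, -53, 46, -19, 18], np.float64(5.2))]
8 98 0.03 [([24, -3, -51, 39, -24, 22], np.float64(7.0))]
10 84 0.003 [([22, 0, -52, 39, -22, 22], np.float64(6.5))]
10 84 0.03 [([25, -3, -50, 34, -27, 25], np.float64(8.1))]
10 92 0.003 [([22, 0, -50, 37, -22, 24], np.float64(7.9))]
10 92 0.03 [([25, -3, -49, 33, -27, 27], np.float64(9.4))]
10 98 0.003 [([22, 0, -49, 36, -23, 25], np.float64(9.0))]
10 98 0.03 [([25, -3, -48, 32, -28, 28], np.float64(10.4))]
12 84 0.003 [([23, 1, -48, 31, -25, 29], np.float64(10.2))]
12 84 0.03 [([25, -2, -47, 28, -30, 31], np.float64(11.4))]
12 92 0.003 [([23, 1, -47, 30, -26, 30], np.float64(11.6))]
12 92 0.03 [([25, -2, -46, 27, -30, 32], np.float64(12.7))]
12 98 0.003 [([23, 1, -46, 29, -27, 31], np.float64(12.6))]
12 98 0.03 [([25, -2, -45, 27, -31, 33], np.float64(13.7))]
```

Run:
```python
from ik import *
from plant import ctrl
x=np.load('stand.npy');o=ctrl.get_obs();print(o['tool_pos'],o['orientation'],o['joint_pos'].round(1))
def blk(bx,h,th): # block underside centre -> reported TCP
    Rz=R.from_euler('z',x[2]);a=np.radians(35-th)
    n=Rz.apply([-np.sin(a),0,np.cos(a)]);P=place(bed2stand([(bx,0,h)]),x)[0]
    return P-n*.0185,toolR(Rz.apply([np.cos(a),0,np.sin(a)]),-n)
A=blk(.088,.03,12);r,d=delta(o,*A)
for h in(.01,.002):
    B=blk(.088,h,12);print((A[1].inv().apply(B[0]-A[0])*100).round(2))
print(A[0],A[1].as_euler('xyz',degrees=True))
```

```text
[ 0.57846768 -0.02735073  0.19717269] [179.95605251 -33.44281364 -11.26974107] [ 18.6  -7.7 -58.2  59.6 -18.6   6.1]
turn [ 0.0006 -0.1823  0.0003] shift cm [-2.55  0.11  2.41] rows 1.5
[0.42 0.   1.96]
[0.58 0.   2.74]
[ 0.57041768 -0.02690565  0.16301995] [180.        -23.        -11.2950007]
```

play_rows([
  [[0,-0.09,0,-1.2,0,0,0],[0,-0.182,0,-2.5,0.1,1,0],[0,-0.182,0,-2.5,0.1,2.4,0],[0,-0.182,0,-2.5,0.1,2.4,0],[0,-0.182,0,-2.5,0.1,2.4,0],[0,-0.182,0,-2.5,0.1,2.4,0]],
])

```text
clock: 10.57
tool_pos: [0.5716, -0.0272, 0.1642]
orientation: [179.9, -23.2, -11.2]
force: [-0.4, -0.2, -2.1]
opening: 0.0438
gripper_force: 30.0
```

```bash
cat > pose.py <<'E'
from ik import *
from plant import ctrl
x=np.load('stand.npy')
def blk(bx,h,th,by=0,dz=.0185): # block underside centre -> reported TCP
    Rz=R.from_euler('z',x[2]);a=np.radians(35-th)
    n=Rz.apply([-np.sin(a),0,np.cos(a)]);P=place(bed2stand([(bx,by,h)]),x)[0]
    return P-n*dz,toolR(Rz.apply([np.cos(a),0,np.sin(a)]),-n)
def inbed(p):
    p=(np.array(p)-place([0,0,0],x)[0])@R.from_euler('z',x[2]).as_matrix();return (p-[0,0,.105])@RB
def now():
    o=ctrl.get_obs();print(o['clock'],o['tool_pos'].round(4),o['orientation'].round(2),o['joint_pos'].round(1),'op',round(o['opening'],4),'F',o['force'].round(1));return o
E
python3 - <<'E'
from pose import *
o=now();A=blk(.088,.03,12)
for h in(.03,.01,.002):
    delta(o,*blk(.088,h,12))
E
```

```text
10.5667 [ 0.5716 -0.0272  0.1642] [179.86 -23.17 -11.22] [ 25.1  -2.  -45.7  27.8 -30.3  31.5] op 0.0438 F [-0.4 -0.2 -2.1]
turn [ 0.0018 -0.003   0.0012] shift cm [-0.16 -0.    0.06] rows 0.0
turn [ 0.0018 -0.003   0.0012] shift cm [ 0.25 -0.    2.02] rows 0.5
turn [ 0.0018 -0.003   0.0012] shift cm [ 0.41 -0.01  2.8 ] rows 0.7
```

Tracking is good. Lower slowly onto the bed.

play_rows([
  [[0,0,0,0.25,0,1,0],[0,0,0,0.25,0,2,0],[0,0,0,0.25,0,2.2,0],[0,0,0,0.3,0,2.4,0],[0,0,0,0.35,0,2.6,0],[0,0,0,0.4,0,2.6,0]],
])

```text
clock: 11.07
tool_pos: [0.5835, -0.0306, 0.1419]
orientation: [179.9, -23.1, -11.3]
force: [-14.0, 4.0, 5.9]
opening: 0.044
gripper_force: 30.0
```

```bash
python3 shot.py w7
python3 - <<'E'
from pose import *
import cv2
o=now();
s=ctrl.snapshot('side');pickle.dump(s,open('side7.pkl','wb'));s2=ctrl.snapshot('scene')
a=s['color'][200:310,270:400,::-1];b=s2['color'][190:310,270:400,::-1]
cv2.imwrite('pics/c7.png',cv2.hconcat([cv2.resize(a,(400,338),interpolation=3),cv2.resize(b,(366,338),interpolation=3)]))
E
```

```text
11.0667 [ 0.5835 -0.0306  0.1419] [179.92 -23.08 -11.31] [ 23.1   0.8 -47.1  30.5 -26.1  29.9] 0.044
11.1167 [ 0.5836 -0.0306  0.142 ] [179.92 -23.08 -11.32] [ 23.1   0.8 -47.   30.5 -26.1  29.9] op 0.0437 F [-9.2  2.6  3.2]
```

View pics/c7.png

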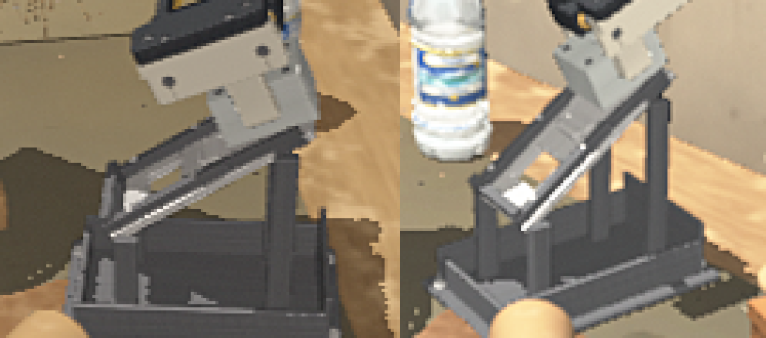

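play_rows([
  [[0,0,0,0,0,0,5.8],[0,0,0,0,0,0,5.8],[0,0,0,0,0,0,5.8],[0,0,0,0,0,0,5.8]],
])

```text
clock: 11.55
tool_pos: [0.5853, -0.0296, 0.1423]
orientation: [-180.0, -23.1, -11.3]
force: [-0.0, 0.5, -0.3]
opening: 0.0575
gripper_force: 0.0
```

Run:
```python
from pose import *
o=now();print('tip in bed',inbed(o['tool_pos']+.035*-R.from_euler('xyz',o['orientation'],degrees=True).as_matrix()[:,2]))
P,Rt=tool_on_bed(x,(.083,0,.019),30);r,d=delta(o,P,Rt)
for b in(.08,.04,.0,-.003):
    print(b,(Rt.inv().apply(tool_on_bed(x,(b,0,.019),30)[0]-P)*100).round(2))
for c in ('side','scene'):
    s=ctrl.snapshot(c);C=cam(s);f=ctrl.find_in(s,'block')
    print(c,[(np.round(k['bbox'],1),round(k['conf'],2)) for k in f[:2]])
    for b in(.076,.082,.088,.094):
        Q=np.array([[b+i,j,k] for i in(-.03,.03) for j in(-.022,.022) for k in(0,.036)]);q=proj(C,place(bed2stand(Q),x));print(b,q.min(0).round(1),(q.max(0)-q.min(0)).round(1))
```

```text
11.55 [ 0.5853 -0.0296  0.1423] [-179.98  -23.15  -11.31] [ 23.1   0.9 -46.9  30.4 -26.   29.9] op 0.0575 F [-0.   0.5 -0.3]
tip in bed [0.09181076 0.0002548  0.02053571]
turn [-3.000e-04 -3.167e-01 -2.000e-04] shift cm [-1.92  0.03  0.16] rows 2.5
0.08 [-0.26  0.    0.15]
0.04 [-3.72 -0.    2.15]
0.0 [-7.19 -0.    4.15]
-0.003 [-7.45  0.    4.3 ]
side [(array([333.2, 225.1,  32.2,  23. ]), 0.93)]
0.076 [331.8 215. ] [36.6 39.3]
0.082 [334.4 213.6] [36.7 39.3]
0.088 [337.  212.1] [36.8 39.4]
0.094 [339.7 210.7] [36.9 39.5]
scene [(array([320.1, 203.5,  37.7,  29.1]), 0.85)]
0.076 [320.2 196.6] [41.6 40.2]
0.082 [322.2 194.5] [41.5 40.2]
0.088 [324.3 192.4] [41.5 40.1]
0.094 [326.4 190.3] [41.5 40. ]
```

play_rows([
  [[0,-0.11,0,-0.8,0,0,5.8],[0,-0.22,0,-1.6,0,0.1,5.8],[0,-0.317,0,-2.2,0.03,0.2,5.8],[0,-0.317,0,-2.2,0.03,0.2,5.8],[0,-0.317,0,-2.2,0.03,0.2,0],[0,-0.317,0,-2.2,0.03,0.2,0],[0,-0.317,0,-2.2,0.03,0.2,0],[0,-0.317,0,-2.2,0.03,0.2,0]],
])

```text
clock: 12.42
tool_pos: [0.564, -0.0267, 0.1305]
orientation: [179.9, -4.9, -11.3]
force: [0.3, 0.3, -2.3]
opening: 0.0438
gripper_force: 29.9
```

play_rows([
  [[0,0,0,0,0,0,0],[0,0,0,0,0,0,0],[0,0,0,0,0,0,0]],
])

```text
clock: 12.67
tool_pos: [0.5649, -0.0263, 0.1309]
orientation: [180.0, -4.9, -11.3]
force: [0.2, -0.7, -4.0]
opening: 0.0438
gripper_force: 29.9
```

Run:
```python
from pose import *
o=now();Ro=R.from_euler('xyz',o['orientation'],degrees=True);print(o['gripper_force'],'tip in bed',inbed(o['tool_pos']-.035*Ro.as_matrix()[:,2]))
Rz=R.from_euler('z',x[2]);print('bed -x per cm in tool',Ro.inv().apply(Rz.apply([-c35,0,-s35])).round(3))
for c in ('side','scene'):
    s=ctrl.snapshot(c);print(c,[(np.round(k['bbox'],1),round(k['conf'],2)) for k in ctrl.find_in(s,'block')[:2]])
```

```text
12.6667 [ 0.5649 -0.0263  0.1309] [179.98  -4.9  -11.3 ] [ 19.1   9.9 -23.8   3.2 -52.1  57.8] op 0.0438 F [ 0.2 -0.7 -4. ]
29.930117845015047 tip in bed [ 0.07877989 -0.0004637   0.01907887]
bed -x per cm in tool [-0.865 -0.     0.502]
side [(array([359.4, 326. ,  12.1,  29.9]), 0.68), (array([331.9, 229.6,  34.8,  20.8]), 0.65)]
scene [(array([318.8, 196.5,  44. ,  38.2]), 0.64)]
```

play_rows([
  [[0,0,0,-0.43,0,0.25,0],[0,0,0,-0.87,0,0.5,0],[0,0,0,-1.3,0,0.75,0],[0,0,0,-1.73,0,1.0,0],[0,0,0,-2.16,0,1.25,0],[0,0,0,-2.6,0,1.5,0],[0,0,0,-3.03,0,1.75,0],[0,0,0,-3.46,0,2.0,0]],
])

```text
clock: 13.53
tool_pos: [0.5327, -0.0198, 0.1077]
orientation: [180.0, -4.9, -11.3]
force: [-0.7, 0.0, 2.3]
opening: 0.0439
gripper_force: 29.9
```

```bash
cat > st.py <<'E'
from pose import *
o=now();Ro=R.from_euler('xyz',o['orientation'],degrees=True);print(o['gripper_force'],'tip in bed',inbed(o['tool_pos']-.035*Ro.as_matrix()[:,2]),'moment',o['moment'].round(2))
E
python3 st.py
```

```text
13.5333 [ 0.5327 -0.0198  0.1077] [179.97  -4.88 -11.31] [ 21.1   8.3 -29.5   3.5 -48.2  55.3] op 0.0439 F [-0.7  0.   2.3]
29.92400484276004 tip in bed [ 0.03858971 -0.00043582  0.01885131] moment [-0.04  0.36 -0.02]
```

play_rows([
  [[0,0,0,-0.43,0,0.25,0],[0,0,0,-0.87,0,0.5,0],[0,0,0,-1.3,0,0.75,0],[0,0,0,-1.73,0,1.0,0],[0,0,0,-2.16,0,1.25,0],[0,0,0,-2.6,0,1.5,0],[0,0,0,-3.03,0,1.75,0],[0,0,0,-3.1,0,1.8,0]],
])

```text
clock: 14.2
tool_pos: [0.5035, -0.0141, 0.0869]
orientation: [180.0, -4.8, -11.3]
force: [-1.0, -0.2, 0.9]
opening: 0.0438
gripper_force: 29.9
```

play_rows([
  [[0,0,0,-0.1,0,0.06,0],[0,0,0,-0.2,0,0.12,0],[0,0,0,-0.3,0,0.18,0],[0,0,0,-0.3,0,0.18,0]],
])

```text
clock: 14.53
tool_pos: [0.5015, -0.0135, 0.0851]
orientation: [180.0, -4.9, -11.3]
force: [-0.1, 0.3, -1.9]
opening: 0.0437
gripper_force: 29.9
```

```bash
python3 st.py
```

```text
14.5333 [ 0.5015 -0.0135  0.0851] [179.98  -4.87 -11.33] [ 23.4   6.9 -35.    4.  -44.3  52.5] op 0.0437 F [-0.1  0.3 -1.9]
29.920317547184823 tip in bed [-0.00042279 -0.00035485  0.01863294] moment [0.3  0.58 0.06]
```

play_rows([
  [[0,0,0,-0.1,0,0.06,0],[0,0,0,-0.2,0,0.12,0],[0,0,0,-0.3,0,0.18,0],[0,0,0,-0.3,0,0.18,0],[0,0,0,-0.3,0,0.18,0]],
])

```text
clock: 14.95
tool_pos: [0.5009, -0.0131, 0.0846]
orientation: [-180.0, -5.1, -11.3]
force: [4.3, -4.9, 3.1]
opening: 0.0435
gripper_force: 29.9
```

```bash
python3 st.py;python3 - <<'E'
from pose import *
for c in ('side','scene'):
    s=ctrl.snapshot(c);C=cam(s);f=ctrl.find_in(s,'block')
    print(c,[(np.round(k['bbox'],1),round(k['conf'],2)) for k in f[:2]])
    for b in(-.001,.005,.01):
        Q=np.array([[b+i,j,k] for i in(-.03,.03) for j in(-.022,.022) for k in(0,.036)]);q=proj(C,place(bed2stand(Q),x));print(b,q.min(0).round(1),(q.max(0)-q.min(0)).round(1))
E
```

```text
14.95 [ 0.5009 -0.0131  0.0846] [-180.     -5.09  -11.27] [ 23.6   6.7 -35.3   4.2 -43.9  52.3] op 0.0435 F [ 4.3 -4.9  3.1]
29.944057581128618 tip in bed [-0.00138295 -0.00011108  0.01862899] moment [-1.86 -1.44 -0.12]
side [(array([300.5, 250.3,  31. ,  16.5]), 0.57)]
-0.001 [299.6 233. ] [35.9 38.1]
0.005 [302.  231.6] [35.9 38.2]
0.01 [304.1 230.5] [35.9 38.3]
scene []
-0.001 [293.4 224.1] [41.9 41.1]
0.005 [295.5 221.9] [41.9 41. ]
0.01 [297.3 220.1] [41.9 40.9]
```

play_rows([
  [[0,0,0,0.2,0,-0.12,0],[0,0,0,0.2,0,-0.12,7.5],[0,0,0,0.2,0,-0.12,7.5],[0,0,0,0.2,0,-0.12,7.5],[0,0,0,0.2,0,-0.12,7.5],[0,0,0,0.2,0,-0.12,7.5],[0,0,0,0.4,0,-3,7.5],[0,0,0,0.8,0,-6,7.5]],
])

```text
clock: 15.82
tool_pos: [0.4999, -0.0141, 0.1429]
orientation: [179.8, -4.6, -11.3]
force: [0.8, 0.4, 0.3]
opening: 0.0746
gripper_force: 0.0
```

play_rows([
  [[0,0,0,0.3,0,-3,7.5],[0,0,0,0.6,0,-6,7.5],[0,0,0,0.8,0,-8.5,7.5],[0,0,0,0.8,0,-8.5,7.5],[0,0,0,0.8,0,-8.5,7.5],[0,0,0,0.8,0,-8.5,7.5]],
])

```text
clock: 16.32
tool_pos: [0.5021, -0.0136, 0.2287]
orientation: [180.0, -4.9, -11.3]
force: [0.1, 0.2, -0.7]
opening: 0.0749
gripper_force: 0.0
```

```bash
python3 shot.py w8 block bed
python3 - <<'E'
from h import *
import cv2
s,o=pickle.load(open('w8.pkl','rb'));c=cam(s,o);x=np.load('stand.npy')
B=np.array([[-31,22,36],[-31,-22,36],[29,22,36],[29,-22,36],[-1,0,31],[52,12,0],[31.5,12,6],[14,0,0]])/1e3
q=proj(c,place(bed2stand(B),x));print(q.round(1).tolist())
x0,y0=(q.min(0)-25).astype(int);x1,y1=(q.max(0)+25).astype(int);print(x0,y0,x1,y1)
a=s['color'][y0:y1,x0:x1,::-1];k=min(800/a.shape[1],600/a.shape[0]);print(k);cv2.imwrite('pics/w8b.png',cv2.resize(a,None,fx=k,fy=k,interpolation=2))
E
```

```text
16.3167 [ 0.5021 -0.0136  0.2287] [179.99  -4.86 -11.32] [ 23.4  -0.8 -22.2   3.1 -64.6  54.1] 0.0749
block [(array([295., 206.,  54.,  69.]), 0.86)]
bed [(array([277., 115.,  95., 146.]), 0.68)]
[[301.6, 273.2], [346.2, 273.2], [298.3, 231.4], [349.8, 231.3], [324.0, 249.7], [310.3, 183.4], [310.8, 205.5], [323.9, 214.9]]
273 158 374 298
4.285714285714286
```

View pics/w8b.png

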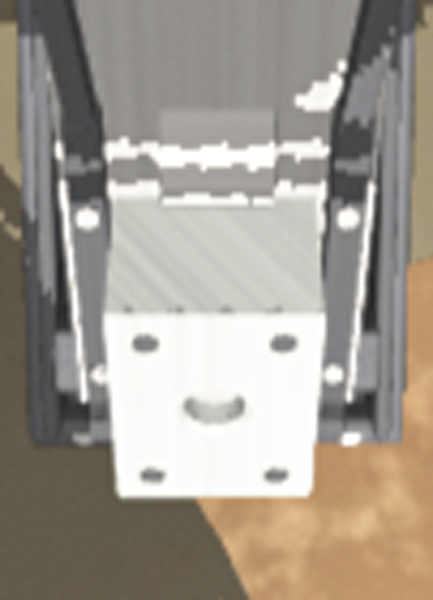

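Run:
```python
from pose import *
a=cam(pickle.load(open('scene.pkl','rb')));b=cam(pickle.load(open('side.pkl','rb')))
S=lambda x,y:(150+x/2.5,150+y/2.5);D_=lambda x,y:(230+x/2,150+y/2)
print(ray(a,S(668,325),.113),ray(b,D_(266,358),.113),'stout',ray(a,S(724,372),.113),ray(b,D_(252,425),.113))
s,o=pickle.load(open('w6.pkl','rb'));c=cam(s,o)
for p in[(0,325),(300,270),(600,222),(665,360),(800,350)]: print('w6',p,ray(c,(80+p[0]*.6,p[1]*.6),0).round(3))
d=np.array([.55,-.222])
n0=[25,0,-25,0,-69,49];seeds=[n0,[-10,20,-10,0,-60,0],[-10,20,-10,40,-60,40],[-10,20,-10,-40,-60,-40]]
for th in(15,20,25,30,35):
    r=[]
    for z in(.135,.09,.06): # grasp-tip position along normal: tips at drift z 64 => tip of rod at z-.064... 
        P,Rt=tool_on_bed(x,(-.001,0,z),th);so=iks(P,Rt,[n0]);r.append([int(np.minimum(q-lo,hi-q).min()) for q in so])
    print('insert',th,r)
for th in(20,30):
  for yaw in(-20,70,-110,160):
    L=np.array([np.cos(np.radians(yaw)),np.sin(np.radians(yaw)),0]);t=np.radians(th)
    up=L*np.sin(t)+np.array([0,0,np.cos(t)])
    for f in(1,-1):
        Rt=toolR(L*f,-up);P=np.array([*d,.074])-up*.035;so=iks(P,Rt,seeds)
        print('pick',th,yaw,f,[(q.round(0).astype(int).tolist(),int(np.minimum(q-lo,hi-q).min())) for q in so])
```

```text
[ 0.54001774 -0.23428247  0.113     ] [ 0.54249379 -0.23282344  0.113     ] stout [ 0.51704784 -0.29925522  0.113     ] [ 0.51587601 -0.30243277  0.113     ]
w6 (0, 325) [0.776 0.259 0.   ]
w6 (300, 270) [0.777 0.02  0.   ]
w6 (600, 222) [ 0.772 -0.231 -0.   ]
w6 (665, 360) [ 0.645 -0.245  0.   ]
w6 (800, 350) [ 0.632 -0.351  0.   ]
insert 15 [[6], [4], [3]]
insert 20 [[13], [11], [10]]
insert 25 [[18], [17], [17]]
insert 30 [[24], [23], [23]]
insert 35 [[29], [28], [28]]
pick 20 -20 1 [([-6, 33, -2, -5, -75, 78], 56)]
pick 20 -20 -1 [([-6, 33, -2, -5, -75, -102], 56)]
pick 20 70 1 [([7, 23, -30, 24, -49, 135], 28)]
pick 20 70 -1 [([7, 23, -30, 24, -49, -45], 28)]
pick 20 -110 1 [([-18, 24, -10, -24, -58, 11], 48)]
pick 20 -110 -1 [([-18, 24, -10, -24, -58, -169], 4)]
pick 20 160 1 [([-2, 12, -50, 33, -11, -139], 8)]
pick 20 160 -1 [([-2, 12, -50, 33, -11, 41], 8)]
pick 30 -20 1 [([-7, 39, 7, -6, -87, 79], 64)]
pick 30 -20 -1 [([-7, 39, 7, -6, -87, -101], 64)]
pick 30 70 1 [([11, 26, -32, 32, -53, 124], 26)]
pick 30 70 -1 [([11, 26, -32, 32, -53, -56], 26)]
pick 30 -110 1 [([-25, 27, -5, -33, -65, 21], 53)]
pick 30 -110 -1 [([-25, 27, -5, -33, -65, -159], 14)]
pick 30 160 1 []
pick 30 160 -1 []
```

Run:
```python
from pose import *
o=now();y=np.radians(-20)
delta(o,[.541,-.2335,.165],toolR([np.cos(y),np.sin(y),0],[0,0,-1]))
```

```text
16.4667 [ 0.5019 -0.0138  0.228 ] [179.92  -4.79 -11.32] [ 23.3  -0.7 -22.3   3.1 -64.6  54.1] op 0.0748 F [-0.9 -0.  -0.5]
turn [-0.005  -0.0836  0.1514] shift cm [ 7.59 20.76  6.99] rows 5.6
```

play_rows([
  [[0,-0.02,0.04,1.5,4,0,6],[0,-0.04,0.08,3,8,0,6],[0,-0.06,0.12,4.5,12,1,6],[0,-0.08,0.15,6,16,3,6],[0,-0.084,0.151,7.2,19.5,5,6],[0,-0.084,0.151,7.6,20.8,7,6],[0,-0.084,0.151,7.6,20.8,7,6],[0,-0.084,0.151,7.6,20.8,7,6]],
])

```text
clock: 17.13
tool_pos: [0.5401, -0.2349, 0.1629]
orientation: [-179.7, 0.3, -20.1]
force: [-0.4, 0.4, 0.3]
opening: 0.06
gripper_force: 0.0
```

play_rows([
  [[0,0,0,0,0,0,6],[0,0,0,0,0,0,6],[0,0,0,0,0,0,6]],
])

```text
clock: 17.38
tool_pos: [0.5425, -0.2328, 0.1672]
orientation: [-179.6, -0.2, -19.9]
force: [0.6, 0.2, 0.2]
opening: 0.0601
gripper_force: 0.0
```

```bash
python3 shot.py w9 slim_drift stout_drift rack
python3 - <<'E'
from h import *
import cv2
s,o=pickle.load(open('w9.pkl','rb'));c=cam(s,o)
im=s['color'];p=proj(c,[.541,-.2335,.113])[0];print(p)
x0,y0=int(p[0])-40,int(p[1])-40
r=im[y0:y0+80,x0:x0+80]
g=cv2.cvtColor(r,cv2.COLOR_RGB2GRAY);h=cv2.cvtColor(r,cv2.COLOR_RGB2HSV)
for i in range(0,80,3): print(' '.join(f'{g[i,j]:3d}' for j in range(0,80,3)))
E
```

```text
17.3833 [ 0.5425 -0.2328  0.1672] [-1.7962e+02 -1.6000e-01 -1.9870e+01] [ -4.5  13.5 -12.3  -0.4 -63.9  74.8] 0.0601
slim_drift [(array([312., 210.,  31.,  43.]), 0.94)]
stout_drift [(array([384., 205.,  54.,  60.]), 0.67)]
rack [(array([285., 190., 160.,  64.]), 0.81)]
[326.78972514 245.88717778]
169 168 167 167 167 170 168 166  95  96  97  97  98  97  97  96 173 171 171 172 171 172 172 172 171 171 172
182 179 181 180 181 179 180 181 102 103 102 103 103 102 103 102 176 178 178 177 179 179 181 180 179 179 178
186 184 185 185 187 186 185 183 106 108 107 100  88  81  91 101 122 185 184 183 183 185 184 186 184 186 186
186 186 186 186 185 186 187 189 108  99  82  88  88  87  88  88  82 181 189 190 189 189 190 190 191 190 191
186 186 186 185 186 184 185 181 105 113 105 104 107 106 103 105 197 155 188 188 188 188 188 189 190 190 191
191 190 190 189 189 190 188 191 100  79  60  62  61  64  59  59  55 140 186 189 188 186 186 186 184 184 183
191 189 189 190 190 190 190 186  84  60  62  62  60  61  62  61  61 104 137 182 181 182 182 182 181 181 180
191 189 190 190 190 189 190 191 125  57  61  
[... 1414 characters left out ...]
 165 166 166 166 167 168 164 166 166 167 166 166 165
165 164 165 167 163 165 164 164 166 166 167 167 166 166 167 166 167 166 167 166 165 166 165 163 165 165 164
168 165 166 169 164 164 166 165 164 166 167 165 166 166 167 167 167 167 167 166 165 164 164 163 162 162 164
165 166 166 165 162 164 166 166 165 165 166 165 167 167 170 168 171 167 167 165 165 164 163 164 168 164 161
167 165 165 163 168 173 162 164 164 164 167 168 169 168 168 169 174 167 166 165 165 163 165 166 169 161 164
165 166 164 163 162 169 167 164 165 165 166 165 168 168 167 166 165 166 166 165 166 166 172 172 174 162 163
166 164 166 165 167 162 163 164 165 165 165 166 166 165 165 164 166 166 167 164 166 168 165 178 167 163 165
```

Run:
```python
from pose import *
import cv2
s,o=pickle.load(open('w9.pkl','rb'));c=cam(s,o);g=cv2.cvtColor(s['color'],cv2.COLOR_RGB2GRAY).astype(int)
X0,Y0=286,205
print('rows31-35',g[Y0+31:Y0+35,X0+22:X0+58].mean(0).round().astype(int).tolist())
print('rows43-46',g[Y0+43:Y0+46,X0+22:X0+58].mean(0).round().astype(int).tolist())
print('cols30-34',g[Y0+18:Y0+56,X0+30:X0+34].mean(1).round().astype(int).tolist())
print('cols44-48',g[Y0+18:Y0+56,X0+44:X0+48].mean(1).round().astype(int).tolist())
```

```text
rows31-35 [190, 191, 190, 141, 125, 138, 155, 160, 158, 157, 159, 160, 160, 159, 159, 160, 160, 160, 157, 157, 159, 161, 163, 162, 163, 162, 164, 162, 147, 128, 102, 158, 194, 195, 196, 196]
rows43-46 [197, 199, 197, 154, 121, 134, 150, 159, 160, 159, 157, 156, 159, 162, 163, 162, 162, 164, 166, 164, 164, 163, 163, 162, 162, 164, 167, 163, 148, 129, 111, 184, 192, 191, 192, 192]
cols30-34 [62, 62, 61, 62, 73, 74, 78, 104, 125, 140, 154, 159, 159, 158, 158, 158, 159, 160, 159, 159, 159, 159, 159, 159, 158, 159, 157, 158, 157, 158, 154, 151, 161, 166, 167, 166, 167, 167]
cols44-48 [61, 60, 60, 62, 83, 84, 80, 105, 126, 142, 156, 162, 162, 162, 162, 164, 162, 163, 164, 165, 165, 165, 163, 163, 163, 163, 162, 163, 164, 165, 158, 148, 156, 166, 166, 166, 166, 166]
```

Run:
```python
from pose import *
s,o=pickle.load(open('w9.pkl','rb'));c=cam(s,o)
P=np.array([[11,11,113],[11,-11,113],[-11,-11,113],[-11,11,113]])/1e3
px=np.array([[310.9,228.8],[339.4,228.8],[338.9,255],[311.1,255]])
q,e=fit([(c,P,px)],[.541,-.233,np.radians(-20)]);print(q,np.degrees(q[2]),e.tolist())
np.save('drift.npy',q)
o=now();th=np.radians(20);yaw=q[2];L=np.array([np.cos(yaw),np.sin(yaw),0]);up=L*np.sin(th)+np.array([0,0,np.cos(th)])
Rt=toolR(L,-up)
def tip(z,back=0): return np.array([q[0],q[1],z])-up*(.035-back)
pre=tip(.074,.055)   # 55mm back along tool axis
delta(o,pre,Rt)
print('advance',(Rt.inv().apply(tip(.074)-pre)*100).round(2))
so=iks(tip(.074),Rt,[o['joint_pos']]);print([k.round(0) for k in so])
```

```text
[ 0.54444011 -0.23329205 -0.34732602] -19.90031518342389 [[0.1, 0.2], [0.1, 0.2], [0.1, 0.2], [0.1, 0.2]]
17.5833 [ 0.5422 -0.233   0.1669] [-1.7962e+02 -1.3000e-01 -1.9900e+01] [ -4.5  13.5 -12.4  -0.4 -63.9  74.8] op 0.0599 F [-0.2  0.5  0.2]
turn [-0.0065 -0.3514  0.0012] shift cm [ 0.88 -0.    7.41] rows 2.8
advance [-0.   0.   5.5]
[array([ -7.,  33.,  -2.,  -4., -75.,  79.])]
```

play_rows([
  [[0,-0.12,0,0.3,0,0,4],[0,-0.24,0,0.6,0,1,4],[0.006,-0.351,0,0.9,0,3,4],[0.006,-0.351,0,0.9,0,3,4],[0.006,-0.351,0,0.9,0,5,4],[0.006,-0.351,0,0.9,0,7.4,4],[0.006,-0.351,0,0.9,0,7.4,4],[0.006,-0.351,0,0.9,0,7.4,4]],
])

```text
clock: 18.25
tool_pos: [0.5497, -0.236, 0.0913]
orientation: [-179.3, 20.2, -19.8]
force: [0.5, -0.7, 0.6]
opening: 0.0402
gripper_force: 0.0
```

play_rows([
  [[0,0,0,0,0,0,4],[0,0,0,0,0,0,4]],
])

```text
clock: 18.42
tool_pos: [0.5515, -0.2366, 0.0944]
orientation: [-179.2, 19.9, -19.7]
force: [0.7, 0.2, 1.3]
opening: 0.0401
gripper_force: 0.0
```

Run:
```python
from pose import *
o=now();q=np.load('drift.npy');th=np.radians(20);yaw=q[2];L=np.array([np.cos(yaw),np.sin(yaw),0]);up=L*np.sin(th)+np.array([0,0,np.cos(th)])
Rt=toolR(L,-up);delta(o,np.array([q[0],q[1],.074])-up*.035,Rt)
s=ctrl.snapshot('wrist');c=cam(s,o)
print(ctrl.find_in(s,'slim_drift')[:1],proj(c,[[q[0],q[1],.113],[q[0],q[1],.068]]))
```

```text
18.4167 [ 0.5515 -0.2366  0.0944] [-179.25   19.85  -19.73] [ -8.   31.3   3.6  -4.7 -81.6  79.6] op 0.0401 F [0.7 0.2 1.3]
turn [-0.0121 -0.0026  0.0028] shift cm [-0.05  0.    5.68] rows 1.4
[{'bbox': [309.6, 264.5, 34.9, 47.9], 'conf': 0.74}] [[323.9726411  301.62343952]
 [324.58652083 253.64250665]]
```

play_rows([
  [[-0.012,0,0,-0.05,0,1.5,4],[-0.012,0,0,-0.05,0,3,4],[-0.012,0,0,-0.05,0,4.3,4],[-0.012,0,0,-0.05,0,5.2,4],[-0.012,0,0,-0.05,0,5.6,4],[-0.012,0,0,-0.05,0,5.6,4],[-0.012,0,0,-0.05,0,5.6,0],[-0.012,0,0,-0.05,0,5.6,0]],
])

```text
clock: 19.18
tool_pos: [0.5331, -0.2293, 0.0405]
orientation: [-179.9, 20.0, -19.8]
force: [0.3, -0.7, -0.2]
opening: 0.0322
gripper_force: 0.0
```

play_rows([
  [[0,0,0,0,0,0,0],[0,0,0,0,0,0,0],[0,0,0,0,0,0,0],[0,0,0,0,0,0,0],[0,0,0,0,0,0,0]],
])

```text
clock: 19.6
tool_pos: [0.5327, -0.2293, 0.0403]
orientation: [-180.0, 20.0, -19.8]
force: [0.5, -0.6, 5.1]
opening: 0.0215
gripper_force: 30.0
```

```bash
python3 st.py
```

```text
19.6 [ 0.5327 -0.2293  0.0403] [-179.96   19.99  -19.75] [ -7.2  32.5  -2.4  -4.4 -74.7  79.4] op 0.0215 F [ 0.5 -0.6  5.1]
30.00081181526184 tip in bed [ 0.04452693 -0.20767339 -0.07004112] moment [-0.52 -0.6   0.07]
```

play_rows([
  [[0,0,0,-0.7,0,-1.9,0],[0,0,0,-1.4,0,-3.8,0],[0,0,0,-2.4,0,-6.6,0],[0,0,0,-3.4,0,-9.4,0],[0,0,0,-4.1,0,-11.3,0],[0,0,0,-4.1,0,-11.3,0],[0,0,0,-4.1,0,-11.3,0]],
])

```text
clock: 20.18
tool_pos: [0.5329, -0.2289, 0.1605]
orientation: [-179.9, 19.9, -19.8]
force: [0.2, -0.2, -2.1]
opening: 0.0221
gripper_force: 30.0
```

```bash
cat > dr.py <<'E'
from pose import *
q=np.load('drift.npy')
Rp=R.from_euler('xyz',[-179.96,19.99,-19.75],degrees=True);tp=np.array([.5327,-.2293,.0403])
T_tip=Rp.inv().apply(np.array([q[0],q[1],.007])-tp);print('tip in tool raw',T_tip);T_tip[1]=0
ax=Rp.inv().apply([0,0,1]);ax[1]=0;ax/=np.linalg.norm(ax)   # drift z in tool
def ins(z,bx=-.001,by=.0002,th=20):
    P,Rt=tool_on_bed(x,(0,0,0),th);tip=place(bed2stand([(bx,by,z)]),x)[0]
    return tip-Rt.apply(T_tip),Rt
def tipof(o):
    Ro=R.from_euler('xyz',o['orientation'],degrees=True);t=o['tool_pos']+Ro.apply(T_tip);a=Ro.apply(ax)
    n=R.from_euler('z',x[2]).apply([-s35,0,c35]);print('rod tip in bed mm',(inbed(t)*1e3).round(2),'world',t.round(4),'axis err deg',np.degrees(np.arccos(min(1,a@n))).round(2));return t
E
python3 - <<'E'
from dr import *
o=now();tipof(o)
for z in(.085,.036,.005):
    P,Rt=ins(z);print([(k.round(0).tolist()) for k in iks(P,Rt,[[23,3,-40,15,-40,40]])])
P,Rt=ins(.085);delta(o,P,Rt)
for c in('side','scene'):
    s=ctrl.snapshot(c);C=cam(s);t=tipof(o);a=R.from_euler('xyz',o['orientation'],degrees=True).apply(ax)
    print([(np.round(k['bbox'],1),round(k['conf'],2)) for k in ctrl.find_in(s,'slim_drift')[:2]],'pred tip,collar,top',proj(C,[t,t+.055*a,t+.106*a]).round(1).tolist())
E
```

```text
tip in tool raw [ 0.02303532 -0.00019106  0.02705539]
20.1833 [ 0.5329 -0.2289  0.1605] [-179.88   19.94  -19.76] [ -7.2  26.7   4.7  -4.4 -87.5  78.4] op 0.0221 F [ 0.2 -0.2 -2.1]
rod tip in bed mm [  75.97 -207.22  -26.13] world [ 0.5447 -0.2331  0.1272] axis err deg 34.94
[[38.0, -15.0, -45.0, 15.0, -52.0, 32.0]]
[[34.0, -9.0, -46.0, 16.0, -43.0, 34.0]]
[[32.0, -5.0, -47.0, 17.0, -38.0, 35.0]]
turn [-0.0084  0.6086 -0.1505] shift cm [-17.36 -18.22   2.74] rows 6.1
rod tip in bed mm [  75.97 -207.22  -26.13] world [ 0.5447 -0.2331  0.1272] axis err deg 34.94
[] pred tip,collar,top [[364.8, 322.7], [366.7, 297.3], [368.6, 271.8]]
rod tip in bed mm [  75.97 -207.22  -26.13] world [ 0.5447 -0.2331  0.1272] axis err deg 34.94
[(array([409.6, 214.6,  19.6,  56.3]), 0.95)] pred tip,collar,top [[418.8, 271.9], [420.7, 244.2], [422.5, 217.3]]
```

play_rows([
  [[0,0.05,-0.02,-2,-2,-1,0],[0,0.14,-0.04,-4,-4.2,-1,0],[0,0.24,-0.06,-6.6,-7,-0.5,0],[0,0.34,-0.08,-9.2,-9.8,0,0],[0,0.44,-0.1,-11.8,-12.6,1,0],[0,0.54,-0.13,-14.4,-15.4,1.9,0],[-0.008,0.608,-0.15,-17.3,-18.2,2.7,0],[-0.008,0.608,-0.15,-17.3,-18.2,2.7,0]],
])

```text
clock: 21.05
tool_pos: [0.4298, 0.0007, 0.1931]
orientation: [-180.0, -15.0, -11.2]
force: [-0.1, 0.5, -0.8]
opening: 0.0216
gripper_force: 30.0
```

play_rows([
  [[0,0,0,0,0,0,0],[0,0,0,0,0,0,0],[0,0,0,0,0,0,0],[0,0,0,0,0,0,0]],
])

```text
clock: 21.38
tool_pos: [0.4328, -0.0002, 0.1937]
orientation: [179.9, -14.8, -11.4]
force: [0.1, 0.3, -1.4]
opening: 0.0217
gripper_force: 30.0
```

```bash
cat > chk.py <<'E'
from dr import *
import sys
o=now();tipof(o)
for z in sys.argv[1:]:
    P,Rt=ins(float(z));delta(o,P,Rt)
for c in('side','scene'):
    s=ctrl.snapshot(c);C=cam(s);Ro=R.from_euler('xyz',o['orientation'],degrees=True);t=o['tool_pos']+Ro.apply(T_tip);a=Ro.apply(ax)
    print([(np.round(k['bbox'],1),round(k['conf'],2)) for k in ctrl.find_in(s,'slim_drift')[:2]],'pred tip,collar,top',proj(C,[t,t+.055*a,t+.106*a]).round(1).tolist())
E
python3 chk.py .085 .045
```

```text
tip in tool raw [ 0.02303532 -0.00019106  0.02705539]
21.3833 [ 4.328e-01 -2.000e-04  1.937e-01] [179.94 -14.78 -11.37] [ 37.9 -14.8 -44.3  14.3 -51.7  32.7] op 0.0217 F [ 0.1  0.3 -1.4]
rod tip in bed mm [-0.85 -0.88 84.11] world [ 0.4613 -0.006   0.1734] axis err deg 0.25
turn [ 0.0015  0.0039 -0.0013] shift cm [-0.06 -0.1  -0.07] rows 0.0
turn [ 0.0015  0.0039 -0.0013] shift cm [ 1.33 -0.11  3.68] rows 0.9
[(array([276.2, 198.7,  24.9,  29.5]), 0.6)] pred tip,collar,top [[298.4, 229.0], [281.4, 208.5], [264.9, 188.4]]
[(array([259.7, 185. ,  40.4,  37.5]), 0.58)] pred tip,collar,top [[297.2, 224.1], [281.7, 205.8], [266.5, 187.8]]
```

play_rows([
  [[0.001,0.004,-0.001,0.4,-0.1,1.2,0],[0.001,0.004,-0.001,0.8,-0.1,2.4,0],[0.001,0.004,-0.001,1.2,-0.11,3.4,0],[0.001,0.004,-0.001,1.33,-0.11,3.68,0],[0.001,0.004,-0.001,1.33,-0.11,3.68,0],[0.001,0.004,-0.001,1.33,-0.11,3.68,0],[0.001,0.004,-0.001,1.33,-0.11,3.68,0]],
])

```text
clock: 22.17
tool_pos: [0.4546, -0.0032, 0.1623]
orientation: [-180.0, -15.1, -11.3]
force: [-0.8, 0.3, -0.2]
opening: 0.0216
gripper_force: 30.0
```

```bash
python3 chk.py .045 .034 .029
```

```text
tip in tool raw [ 0.02303532 -0.00019106  0.02705539]
22.1667 [ 0.4546 -0.0032  0.1623] [-179.97  -15.09  -11.28] [ 34.8 -10.5 -46.2  15.4 -44.8  33.8] op 0.0216 F [-0.8  0.3 -0.2]
rod tip in bed mm [-0.68  0.57 45.81] world [ 0.4833 -0.0089  0.1421] axis err deg 0.09
turn [-0.0007 -0.0016  0.0002] shift cm [0.   0.03 0.08] rows 0.0
turn [-0.0007 -0.0016  0.0002] shift cm [0.38 0.04 1.12] rows 0.3
turn [-0.0007 -0.0016  0.0002] shift cm [0.55 0.04 1.59] rows 0.4
[(array([286.9, 210.9,  24. ,  28.9]), 0.43)] pred tip,collar,top [[309.9, 242.2], [293.4, 222.5], [277.4, 203.3]]
[(array([269.6, 200.6,  37.8,  32.4]), 0.77), (array([326.6, 229.9,  14.3,  10.1]), 0.68)] pred tip,collar,top [[307.1, 235.8], [292.2, 218.4], [277.6, 201.3]]
```

Now go to just above the pin (bed z 33 mm) and check force.

play_rows([
  [[0,-0.001,0,0.15,0.03,0.4,0],[0,-0.001,0,0.28,0.03,0.8,0],[0,-0.001,0,0.41,0.03,1.2,0],[0,-0.001,0,0.41,0.03,1.2,0],[0,-0.001,0,0.41,0.03,1.2,0]],
])

```text
clock: 22.78
tool_pos: [0.4612, -0.0051, 0.1508]
orientation: [180.0, -15.0, -11.2]
force: [-0.5, 0.4, -1.5]
opening: 0.0215
gripper_force: 30.0
```

```bash
python3 chk.py .029 .02 .01
```

```text
tip in tool raw [ 0.02303532 -0.00019106  0.02705539]
22.7833 [ 0.4612 -0.0051  0.1508] [179.97 -14.97 -11.25] [ 33.7  -8.9 -46.7  15.7 -42.6  34.3] op 0.0215 F [-0.5  0.4 -1.5]
rod tip in bed mm [-1.71  0.05 32.46] world [ 0.4899 -0.0108  0.1306] axis err deg 0.04
turn [0.0003 0.0005 0.0008] shift cm [ 0.18 -0.02  0.3 ] rows 0.1
turn [0.0003 0.0005 0.0008] shift cm [ 0.49 -0.02  1.15] rows 0.3
turn [0.0003 0.0005 0.0008] shift cm [ 0.83 -0.02  2.09] rows 0.5
[(array([290.3, 221.3,  24.6,  23.9]), 0.67)] pred tip,collar,top [[313.3, 247.3], [297.1, 227.8], [281.3, 208.7]]
[(array([271.9, 212.8,  30.7,  36.5]), 0.67), (array([272.1, 202.3,  39.3,  37.1]), 0.63)] pred tip,collar,top [[310.4, 240.3], [295.7, 223.2], [281.3, 206.3]]
```

play_rows([
  [[0,0,0,0.2,0,0.35,0],[0,0,0,0.3,0,0.65,0],[0,0,0,0.4,0,0.9,0],[0,0,0,0.5,0,1.15,0],[0,0,0,0.5,0,1.15,0],[0,0,0,0.5,0,1.15,0]],
])

```text
clock: 23.48
tool_pos: [0.4693, -0.0062, 0.1415]
orientation: [-180.0, -15.0, -11.2]
force: [-0.3, 0.0, -1.0]
opening: 0.0219
gripper_force: 30.0
```

```bash
python3 chk.py .02 .01 .002
```

```text
tip in tool raw [ 0.02303532 -0.00019106  0.02705539]
23.4833 [ 0.4693 -0.0062  0.1415] [-179.97  -15.03  -11.24] [ 32.7  -7.3 -46.9  16.  -40.5  34.8] op 0.0219 F [-0.3  0.  -1. ]
rod tip in bed mm [-0.33  0.56 20.16] world [ 0.498  -0.0119  0.1213] axis err deg 0.06
turn [-0.0008 -0.0005  0.0009] shift cm [-0.06  0.03  0.04] rows 0.0
turn [-0.0008 -0.0005  0.0009] shift cm [0.29 0.03 0.98] rows 0.2
turn [-0.0008 -0.0005  0.0009] shift cm [0.56 0.03 1.73] rows 0.4
[(array([293.5, 223. ,  19.2,  23.2]), 0.64)] pred tip,collar,top [[317.4, 251.0], [301.4, 231.8], [285.7, 213.0]]
[(array([279.7, 207.5,  30.4,  31.2]), 0.52)] pred tip,collar,top [[313.9, 243.4], [299.4, 226.5], [285.2, 209.9]]
```

play_rows([
  [[0,0,0,0.1,0.03,0.3,0],[0,0,0,0.2,0.03,0.6,0],[0,0,0,0.29,0.03,0.98,0]],
])

```text
clock: 23.93
tool_pos: [0.4744, -0.0076, 0.133]
orientation: [-180.0, -15.0, -11.2]
force: [0.4, 0.0, -1.2]
opening: 0.0219
gripper_force: 30.0
```

play_rows([
  [[0,0,0,0.1,0,0.28,0],[0,0,0,0.2,0,0.56,0]],
])

```text
clock: 24.1
tool_pos: [0.4775, -0.0084, 0.1275]
orientation: [-180.0, -15.0, -11.2]
force: [-0.1, -0.6, -2.2]
opening: 0.022
gripper_force: 30.0
```

```bash
python3 chk.py .01 .002
python3 - <<'E'
from plant import ctrl
for c in('side','scene'):
    s=ctrl.snapshot(c);print([(k['bbox'],round(k['conf'],2)) for k in ctrl.find_in(s,'pin')[:3]])
E
```

```text
tip in tool raw [ 0.02303532 -0.00019106  0.02705539]
24.1 [ 0.4775 -0.0084  0.1275] [-179.99  -15.    -11.24] [ 31.4  -5.3 -47.6  16.6 -37.8  35. ] op 0.022 F [-0.1 -0.6 -2.2]
rod tip in bed mm [-1.41  0.    3.81] world [ 0.5062 -0.0141  0.1073] axis err deg 0.04
turn [-0.0005 -0.      0.0009] shift cm [-0.17 -0.02 -0.6 ] rows 0.1
turn [-0.0005 -0.      0.0009] shift cm [ 0.1  -0.02  0.16] rows 0.0
[] pred tip,collar,top [[321.6, 257.0], [305.8, 238.0], [290.4, 219.5]]
[(array([276.7, 207.6, 107.6, 101.6]), 0.65), (array([281.6, 211.7,  30. ,  29.3]), 0.46)] pred tip,collar,top [[317.8, 248.8], [303.6, 232.2], [289.6, 215.8]]
[]
[([323.3, 282.5, 13.1, 7.2], 0.38)]
```

```bash
python3 - <<'E'
from dr import *
for c in('scene','side'):
    s=ctrl.snapshot(c);C=cam(s);pickle.dump(s,open(c+'9.pkl','wb'))
    for n in('pin','slim_drift','block'):
        for k in ctrl.find_in(s,n)[:2]:
            b=k['bbox'];m=(b[0]+b[2]/2,b[1]+b[3]/2);P=ray(C,m,.014)
            print(c,n,np.round(b,1),round(k['conf'],2),'in stand',((P-place([0,0,0],x)[0])@R.from_euler('z',x[2]).as_matrix()).round(3))
import cv2
a=pickle.load(open('scene.pkl','rb'))['color'].astype(int);b=pickle.load(open('scene9.pkl','rb'))['color'].astype(int)
d=np.abs(a-b).sum(2);m=(d>60).astype(np.uint8);k,l,st,ce=cv2.connectedComponentsWithStats(m[240:320,270:390])
print([(st[i]+[270,240,0,0,0]).tolist() for i in range(1,k) if st[i,4]>6])
C=cam(pickle.load(open('scene9.pkl','rb')))
print(proj(C,place([[0,0,.014],[-.05,0,.014],[.1,0,.014],[0,-.04,.014]],x)).round(0).tolist())
E
tail -5 /dev/null
```

```text
tip in tool raw [ 0.02303532 -0.00019106  0.02705539]
scene slim_drift [285.  214.3  27.8  24.8] 0.64 in stand [0.117 0.281 0.014]
scene block [293.3 226.5  37.8  36.5] 0.84 in stand [0.092 0.178 0.014]
side pin [329.1 290.9   9.4   6.2] 0.38 in stand [ 0.023 -0.004  0.014]
side slim_drift [298.4 231.5  13.   15.6] 0.43 in stand [-0.053  0.2    0.014]
side block [345.  359.3  19.5  36.3] 0.71 in stand [ 0.066 -0.226  0.014]
side block [297.2 235.   32.9  29.6] 0.67 in stand [-0.029  0.156  0.014]
[[293, 240, 45, 26, 677], [313, 244, 26, 28, 107], [322, 261, 15, 6, 22], [270, 268, 28, 30, 398], [305, 269, 6, 3, 12], [323, 273, 14, 6, 35], [312, 280, 4, 3, 8], [321, 281, 19, 14, 114], [344, 284, 5, 3, 9], [294, 286, 22, 10, 120], [349, 295, 7, 4, 20], [335, 300, 33, 14, 260], [331, 303, 4, 3, 11]]
[[320.0, 289.0], [299.0, 296.0], [359.0, 275.0], [331.0, 297.0]]
```

play_rows([
  [[0,0,0,-0.5,0,-1.4,0],[0,0,0,-1.1,0,-3,0],[0,0,0,-1.7,0,-4.7,0],[0,0,0,-2.3,0,-6.4,0],[0,0,0,-2.9,0,-8,0],[0,0,0,-3.1,0,-8.5,0],[0,0,0,-3.1,0,-8.5,0],[0,0,0,-3.1,0,-8.5,0]],
])

```text
clock: 25.57
tool_pos: [0.4266, 0.0021, 0.2016]
orientation: [-179.9, -15.0, -11.2]
force: [0.2, 0.2, -1.7]
opening: 0.0219
gripper_force: 30.0
```

```bash
python3 chk.py
python3 - <<'E'
from dr import *
o=now();delta(o,[.5329,-.2291,.1655],Rp)
s=ctrl.snapshot('wrist');c=cam(s,o);print([(k['bbox'],round(k['conf'],2)) for k in ctrl.find_in(s,'block')[:2]])
B=np.array([[i-.001,j,k] for i in(-.03,.03) for j in(-.022,.022) for k in(0,.036)]);q=proj(c,place(bed2stand(B),x));print(q.min(0),q.max(0)-q.min(0))
E
```

```text
tip in tool raw [ 0.02303532 -0.00019106  0.02705539]
25.5667 [0.4266 0.0021 0.2016] [-179.94  -15.02  -11.22] [ 39.2 -16.3 -44.3  14.4 -53.1  31.8] op 0.0219 F [ 0.2  0.2 -1.7]
rod tip in bed mm [-1.47  0.3  94.36] world [ 0.4553 -0.0036  0.1815] axis err deg 0.1
[(array([258.1, 191.3,  39.5,  35.9]), 0.51), (array([339.5, 158. ,  28.1,  76.3]), 0.51)] pred tip,collar,top [[295.1, 225.1], [277.9, 204.5], [261.0, 184.4]]
[(array([253.4, 183.4,  45.5,  35.4]), 0.86)] pred tip,collar,top [[293.8, 220.8], [278.1, 202.5], [262.6, 184.4]]
tip in tool raw [ 0.02303532 -0.00019106  0.02705539]
25.7667 [0.4264 0.0015 0.201 ] [179.94 -14.94 -11.25] [ 39.2 -16.2 -44.3  14.4 -53.2  31.8] op 0.0218 F [-0.4  0.  -1.6]
turn [ 0.0084 -0.6085  0.1504] shift cm [13.52 20.53  7.3 ] rows 6.1
[([292.5, 133.4, 60.2, 83.4], 0.93)]
[295.60502433 132.73514474] [57.16062744 81.94379195]
```

play_rows([
  [[0,-0.05,0.02,1.5,2.6,0,0],[0,-0.14,0.04,3.5,5.4,0.8,0],[0,-0.24,0.06,5.5,8.4,2,0],[0,-0.34,0.08,7.5,11.4,3.2,0],[0,-0.44,0.1,9.5,14.4,4.4,0],[0,-0.54,0.13,11.5,17.4,5.6,0],[0.008,-0.608,0.15,13.5,20.5,7.3,0],[0.008,-0.608,0.15,13.5,20.5,7.3,0]],
])

```text
clock: 26.53
tool_pos: [0.5336, -0.2347, 0.1499]
orientation: [179.8, 21.4, -20.2]
force: [-0.2, 1.1, -9.4]
opening: 0.0214
gripper_force: 30.0
```

play_rows([
  [[0,0,0,0,0,0,0],[0,0,0,0,0,0,0],[0,0,0,0,0,0,0],[0,0,0,0,0,0,0]],
])

```text
clock: 26.87
tool_pos: [0.5334, -0.2276, 0.1693]
orientation: [-179.8, 19.6, -19.6]
force: [-0.6, 0.0, -1.0]
opening: 0.0218
gripper_force: 30.0
```

```bash
python3 chk.py
python3 - <<'E'
from dr import *
o=now();delta(o,[.5329,-.2291,.1655],Rp);delta(o,[.5327,-.2293,.0900],Rp);delta(o,[.5327,-.2293,.0413],Rp)
E
```

```text
tip in tool raw [ 0.02303532 -0.00019106  0.02705539]
26.8667 [ 0.5334 -0.2276  0.1693] [-179.83   19.59  -19.57] [ -7.1  26.1   5.1  -4.3 -88.1  78.4] op 0.0218 F [-0.6  0.  -1. ]
rod tip in bed mm [  81.39 -205.82  -19.08] world [ 0.5453 -0.2318  0.1361] axis err deg 34.58
[(array([356.8, 288.4,  11.2,  30.1]), 0.64)] pred tip,collar,top [[365.3, 318.2], [367.0, 292.4], [368.8, 266.6]]
[(array([407.7, 210.2,  22.5,  55.7]), 0.73)] pred tip,collar,top [[418.7, 267.1], [420.5, 239.2], [422.2, 212.2]]
tip in tool raw [ 0.02303532 -0.00019106  0.02705539]
27.0667 [ 0.5332 -0.2275  0.169 ] [-179.82   19.64  -19.57] [ -7.1  26.2   5.1  -4.3 -88.1  78.4] op 0.0215 F [-0.2 -0.3 -1.8]
turn [-0.0013 -0.0062  0.003 ] shift cm [0.14 0.16 0.32] rows 0.1
turn [-0.0013 -0.0062  0.003 ] shift cm [2.66 0.21 7.43] rows 1.9
turn [-0.0013 -0.0062  0.003 ] shift cm [ 4.3   0.22 12.02] rows 3.1
```

play_rows([
  [[-0.001,-0.006,0.003,0.7,0.2,1.6,0],[-0.001,-0.006,0.003,1.3,0.2,3.5,0],[-0.001,-0.006,0.003,2,0.2,5.5,0],[-0.001,-0.006,0.003,2.66,0.21,7.43,0],[-0.001,-0.006,0.003,2.66,0.21,7.43,0],[-0.001,-0.006,0.003,2.66,0.21,7.43,0]],
])

```text
clock: 27.57
tool_pos: [0.5316, -0.2297, 0.088]
orientation: [180.0, 20.3, -19.8]
force: [1.1, 0.3, -0.3]
opening: 0.0218
gripper_force: 30.0
```

Run:
```python
from dr import *
o=now();tipof(o);delta(o,[.5327,-.2293,.0500],Rp);delta(o,[.5327,-.2293,.0405],Rp)
```

```text
tip in tool raw [ 0.02303532 -0.00019106  0.02705539]
27.5667 [ 0.5316 -0.2297  0.088 ] [179.98  20.28 -19.82] [ -7.3  30.1   0.2  -4.4 -80.   79. ] op 0.0218 F [ 1.1  0.3 -0.3]
rod tip in bed mm [  33.25 -208.33  -84.79] world [ 0.5431 -0.2339  0.0546] axis err deg 35.29
turn [ 0.0006  0.005  -0.0011] shift cm [ 1.4  -0.08  3.53] rows 0.9
turn [ 0.0006  0.005  -0.0011] shift cm [ 1.73 -0.08  4.42] rows 1.1
```

play_rows([
  [[0,0.005,0,0.6,-0.05,1.1,0],[0,0.005,0,1,-0.08,2.3,0],[0,0.005,0,1.4,-0.08,3.5,0],[0,0.005,0,1.55,-0.08,4,0],[0,0.005,0,1.7,-0.08,4.4,0],[0,0.005,0,1.7,-0.08,4.4,0],[0,0.005,0,1.7,-0.08,4.4,0]],
])

```text
clock: 28.15
tool_pos: [0.5333, -0.2297, 0.0404]
orientation: [180.0, 19.9, -19.8]
force: [-0.0, -0.5, -1.8]
opening: 0.0219
gripper_force: 30.0
```

Run:
```python
from dr import *
o=now();tipof(o);print(o['moment']);delta(o,[.5327,-.2293,.0403],Rp)
```

```text
tip in tool raw [ 0.02303532 -0.00019106  0.02705539]
28.15 [ 0.5333 -0.2297  0.0404] [179.99  19.93 -19.85] [ -7.2  32.5  -2.3  -4.4 -74.7  79.3] op 0.0219 F [-0.  -0.5 -1.8]
rod tip in bed mm [   7.56 -207.96 -124.74] world [ 0.545  -0.2339  0.0072] axis err deg 34.94
[-0.49658446 -1.3421631  -0.04188584]
turn [ 0.0003 -0.001  -0.0016] shift cm [-0.06 -0.01  0.04] rows 0.0
```

play_rows([
  [[0,0,0,0,0,0.05,4],[0,0,0,0,0,0.05,4],[0,0,0,0,0,0.05,4],[0,0,0,0,0,0.05,4],[0,0,0,0,0,-1.5,4],[0,0,0,0,0,-3.5,4],[0,0,0,0,0,-6,4],[0,0,0,0,0,-8,4]],
])

```text
clock: 28.82
tool_pos: [0.5593, -0.2393, 0.117]
orientation: [180.0, 19.9, -19.9]
force: [0.5, -0.6, -0.2]
opening: 0.0402
gripper_force: 0.0
```

play_rows([
  [[0,0.1,0,-1,0,-2,4],[0,0.2,0,-2,0,-4,4],[0,0.3,0,-3,0,-5,4],[0,0.35,0,-3,0,-5,4],[0,0.35,0,-3,0,-5,4],[0,0.35,0,-3,0,-5,4],[0,0.35,0,-3,0,-5,4],[0,0.35,0,-3,0,-5,4]],
])

```text
clock: 29.48
tool_pos: [0.5486, -0.2352, 0.172]
orientation: [180.0, -0.0, -19.9]
force: [0.3, 0.7, 0.0]
opening: 0.0404
gripper_force: 0.0
```

Run:
```python
from dr import *
o=now()
for n in('scene','side','wrist'):
    s=ctrl.snapshot(n);c=cam(s,o);print(n,'pred tip/top',proj(c,[[q[0],q[1],.007],[q[0],q[1],.113]]).round(1).tolist())
    for t in('slim_drift','stout_drift','pin','block'): print(t,[(np.round(k['bbox'],1).tolist(),round(k['conf'],2)) for k in ctrl.find_in(s,t)[:2]])
```

```text
tip in tool raw [ 0.02303532 -0.00019106  0.02705539]
29.4833 [ 0.5486 -0.2352  0.172 ] [179.98  -0.   -19.86] [ -4.4  14.  -11.2   0.  -64.8  74.6] op 0.0404 F [0.3 0.7 0. ]
scene pred tip/top [[414.9, 328.4], [418.3, 278.9]]
slim_drift [([406.2, 277.7, 23.7, 47.8], 0.69)]
stout_drift [([428.3, 295.0, 23.0, 58.0], 0.64)]
pin []
block [([292.8, 226.5, 39.6, 36.1], 0.94)]
side pred tip/top [[360.9, 372.2], [364.2, 329.1]]
slim_drift [([352.8, 326.5, 18.5, 29.0], 0.58)]
stout_drift [([342.2, 355.9, 24.7, 39.9], 0.66), ([291.0, 231.7, 90.1, 86.6], 0.33)]
pin []
block [([299.0, 234.8, 33.2, 29.8], 0.6)]
wrist pred tip/top [[323.9, 216.5], [324.3, 247.8]]
slim_drift [([310.6, 215.6, 30.6, 44.1], 0.94)]
stout_drift [([383.4, 209.6, 52.8, 59.0], 0.88)]
pin [([0.8, 196.0, 210.8, 131.2], 0.74), ([0.0, 284.2, 108.3, 44.3], 0.7)]
block [([304.7, 212.8, 35.3, 46.2], 0.53)]
```

```bash
python3 -c "
from plant import ctrl
print(ctrl.close_job())"
```

```text
the job is handed in; nothing more can be done
None
```

I handed the job in at about 29.5 s; no verdict came back. The block sits caught behind the catch. The pin is almost certainly in the tray: both fixed cameras placed it there once, at low confidence, and the later checks missed it. The slim drift is back in its rack hole, but the wrist force showed no clear push on the pin at any reading I took.

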